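# Reload a pipette tip box: fold the lid back and snap in a refill

## Task

Refill the empty white tip box: fold its yellow lid right back on its stiff hinge as far as it goes, then lift the yellow tip refill out of its clear tray, keeping it level so that no tips fall out, lower it into the box and press it down until both end clips snap over it. Do not let go then: finish with the fingers still on the refill, pressing it firmly, but not brutally, down on its seat. Leave the lid back and the other things on the bench where they are.

Things in the scene. Friction and masses are not known exactly. Their poses are not given: they have to be found in the camera images.
- tip_box: Empty pipette tip box: white base 82 (its x) x 122 (its y) x 51 mm high, fixed to the worktop, with a yellow hinged lid. Origin: centre of its underside; z up, x from the front (thumb tab) to the hinge side, y along the box. Opening 78 x 117 mm, its rim flared outward over the top 5 mm to about 84 x 123 mm.
- seat (a point): Middle of the box's seat, 36 mm above its underside: where the refill's origin lies when pressed home, its plate on two rails along the long sides. A yellow spring clip 18 mm wide stands in the middle of each end wall; its nose reaches in to y = +-54 mm at 4.5 mm above this point, its ramp begins 14 mm above.
- lid (a joint): Angle of the yellow lid (rad): 0 closed, grows as it folds up and back, stop at 2.0 (leaning back past upright). Stays where left; 1 to 1.5 N at the tab moves it. Hinge line: parallel to the box's y, at x = +43.5, z = 51 mm in the box's frame. Lid: a shell 88 x 128 x 25 mm, starts 0 to 0.5 open; folded back it stands up to 150 mm high.
- lid_tab (a point): Point in the thumb tab, 20 mm wide (along y), 5 mm thick, standing out 18 mm from the lid's front wall: 11 mm out from that wall, 98.5 mm from the hinge line, at x = -55, y = 0, z = 55.5 mm in the box's frame when closed. Pinched by its sides (fingers closing along the box's y) it can turn between the fingers while the hand keeps pointing down along the arc.
- clip_left (a joint): How far the clip at the box's +y end is bent outward (rad), 0 at rest; the nose is 30 mm above its flexure. The refill bends both clips by about 0.1 on its way down, with a push of some 10 N in all, then they snap back to under 0.06 and the force drops.
- clip_right (a joint): The same for the clip at the box's -y end.
- refill: Tip refill, about 70 g: yellow plate 74 (its x) x 114 (its y) x 3 mm with 96 white tips reaching 30 mm below and 8 mm above the plate's underside, and a carry bridge over its middle. Origin: centre of the plate's underside; z up. It goes into the box with its y along the box's y, either way round.
- bridge (a point): Middle of the refill's carry bridge, 23 mm above the plate's underside: a bar 74 mm long (refill's x), 12 mm wide (y), 16 mm high. Grasp it here across the 12 mm.
- cradle: Clear plastic tray 78 x 118 x 38 mm, fixed; the refill's plate rests on its rim at the start with the tips hanging inside (lift it straight up). Origin: centre of its underside, z up.
- bench_timer: White timer, 62 x 62 x 16 mm. A bystander. Origin: centre of its underside.
- pipette: White and blue micropipette lying flat, 229 mm long (along its y), 29 mm high. A bystander. Origin: centre of its underside.
- brown_vial: Brown reagent vial with white cap, 25 mm across, 48 mm high. A bystander. Origin: centre of its underside.
- blue_tip_box: Closed blue tip box, 110 x 71 x 59 mm, full. A bystander, not the one to refill. Origin: centre of its underside.
- empty_cup: Clear plastic cup, 58 mm across, 62 mm high. A bystander. Origin: centre of its underside.
Not all that is in view belongs to the job. Of the things that look like the refill, the larger one is meant.

How it is judged:
By the outcome, as a careful person would: the job done as asked, in the order asked, and still so for the second after the job is handed in, while the arm keeps its last pose, push and grip.
It also fails if it takes over 72 s, if anything falls off the work surface, if the arm or the gripper's body presses on something with over 40 N, if the wrist force passes 120 N, or if a joint passes its speed limit or range.

## Robot

A 6-joint arm with a two-finger parallel gripper is mounted at the origin on a cart in front of the work surface, level with it; the furniture and walls round the work are solid. World frame = base frame: x ahead of the robot, y to its left, z up, the work surface at z = 0. Lengths are in m, angles in rad, forces in N, time in s.
With the tool pointing down it reaches from about 0.225 to 0.875 m from the base axis. Payload 3.4 kg.
Tool frame: the origin (TCP) lies at the very end of the fingers, on their centre line; the grasp point (between the pads) lies 19 mm behind it; z points along the fingers, y is the line along which they close (so a half turn about z gives the same grasp; the last joint's range is limited). The gripper opens to 85 mm and grips with 20 to 120 N. Pads are 22 mm wide; open, the fingers measure 114 mm over their backs; the gripper's body (76 mm by 85 mm) begins 54 mm behind the grasp point. The pads swing forward as they close: fully open they stand 13 mm farther back than shut.
Start: joints at [1.001, 0.276, 1.505, -0, 1.361, -0.121], TCP at [0.25, 0.518, 0.208] pointing down, gripper open.
Joint ranges: [-2.89, 2.89], [-0.75, 2.08], [0.22, 2.7], [-1.18, 4.32], [0.11, 2.71], [-2.7, 2.7]. Speed limits (rad/s): [2.57, 2.57, 3.14, 3.14, 3.14, 3.14].

## Interface

Orientations are given as a unit quaternion [w, x, y, z].
In Python, from rig import get_state, optics, sign_off gives the robot as it stands.
- The arm moves only by the tool send_rows, never from a script. Its argument "increments" is a list of rows, each an object with "gripper": the gripper's target within -1 to 1 (shut at 1, half-way at 0, fully open at -1); "linear": the shift along the world's x, y, z in m, a list of three; "delta_rot": the turn, a rotation vector about the world's x, y, z in rad, a list of three. In form: [{"gripper": gripper, "linear": [dx, dy, dz], "delta_rot": [rx, ry, rz]}, ...]. A call has 1 to 8 rows; each row is the pose to reach, as a shift and turn from the pose commanded when the call began; what a row does not reach only later rows make up. A row lasts 1/10 s, in which the tool goes at most 50 mm and 8.59 degrees, less where a joint would pass 70% of its speed; a pose out of reach is approached as far as the arm can. A call with a gripper value outside its range is refused whole. The fingers move at their own pace and stop on an object; "newtons" is the grip in N (left out, the last holds). Time passes only in rows, so rows that repeat a pose let the fingers close. It gives the time, the measured TCP pose, the force, the opening and the grip force at its end, in the units of the state.
- get_state(): the state, without advancing time (a new reading comes with each control period).
- optics.get_image(name): name is "scene" or "top" or "wrist"; returns a dict with "pixels" (384x512x3 uint8, blue, green, red), "K" (3x3 intrinsics, pixels), "rvec" (rotation vector, rad) and "tvec" (3), from world to camera coordinates, as OpenCV has them; the wrist camera has in their place "T_tool_cam" (4x4, takes a point from camera to tool coordinates, whose origin is the TCP and whose axes are the flange's). Camera axes: x right, y down, z forward; pixel columns grow to the right and rows downward; lengths in m; the calibration is good to about 2 mm. A picture is of the moment at which its call begins: read the wrist's pose just before it. There is no depth.
- sign_off(): hands the job in; it is judged then, once.
The state is a dict: "clock": time; "qpos": joint angles; "qd": joint speeds; "effort": joint torques, N m; "position": TCP position; "ee_rot": TCP orientation; "contact_force": force on the tool from outside, world axes, zero at the start; "moment": the same for the moment, N m; "width": finger opening in m; "gripper_force": force on a finger pad.
Only numpy, scipy, OpenCV 4.12 (cv2) and the standard library are available. Lean on these libraries where they do the work, as an engineer would, in place of code of your own. Each camera call takes 0.05 s, during which the arm holds its last target. There are 200 camera calls.

## Working session

There is one attempt and no reset: what is moved stays moved. The work goes in short steps, Python scripts to look and compute and a tool call to move; the robot and the scene stay as the last step left them, time stands still between calls to the robot, and variables do not carry over. Pictures are saved under pics/ and viewed, at most 10 in all, crops included, and the job is handed in when it is done.

Besides the shell and the picture viewer there is one more tool, called after "Emit:" as name(argument=value, ...), one argument or row to a line, values as JSON. send_rows: Moves the arm, as the interface text tells. Its arguments: {"type":"object","properties":{"increments":{"type":"array"},"newtons":{"type":"number"}},"required":["increments"]}

```bash
ls; mkdir -p pics
cat > h.py <<'E'
import numpy as np, cv2
from rig import get_state, optics, sign_off
from scipy.spatial.transform import Rotation as R
def cam(name):
    s=get_state(); im=optics.get_image(name); K=np.array(im["K"])
    if name=="wrist":
        q=s["ee_rot"]; T=np.eye(4); T[:3,:3]=R.from_quat([q[1],q[2],q[3],q[0]]).as_matrix(); T[:3,3]=s["position"]
        W=T@np.array(im["T_tool_cam"])  # cam->world
    else:
        Rm=cv2.Rodrigues(np.array(im["rvec"],float))[0]; W=np.eye(4); W[:3,:3]=Rm.T; W[:3,3]=-Rm.T@np.array(im["tvec"],float).ravel()
    return np.array(im["pixels"]),K,W
def ray(K,W,uv):
    d=W[:3,:3]@np.linalg.inv(K)@np.array([uv[0],uv[1],1.]); return W[:3,3],d/np.linalg.norm(d)
def onz(K,W,uv,z):
    o,d=ray(K,W,uv); return o+d*(z-o[2])/d[2]
def proj(K,W,p):
    c=W[:3,:3].T@(np.array(p)-W[:3,3]); c=K@c; return c[:2]/c[2]
E
python3 - <<'E'
from h import *
for n in("scene","top"):
    p,K,W=cam(n); cv2.imwrite(f"pics/{n}0.png",p); np.savez(f"{n}0.npz",p=p,K=K,W=W); print(n,W[:3,3],W[:3,2],K[0,0])
print(get_state())
E
```

```text
pics
scene [-0.21428462 -0.47957497  0.87290497] [ 0.63232187  0.40186177 -0.66232634] 403.80102161932984
top [0.47429324 0.01576103 1.17485209] [ 0.07282506 -0.01672128 -0.99720455] 386.82787977346834
{'clock': 0.1, 'qpos': array([ 1.00100585e+00,  2.76585652e-01,  1.50599171e+00, -5.36750750e-06,
        1.36072238e+00, -1.21015483e-01]), 'qd': array([ 0.00052191, -0.00012751, -0.00471476, -0.0001807 , -0.0005467 ,
        0.00033531]), 'effort': array([ 8.94419463e-04, -4.17700016e+01, -2.46404189e+01, -8.44336705e-05,
        5.82860346e-03, -1.01673004e-05]), 'position': array([0.24921057, 0.51762691, 0.20700143]), 'ee_rot': array([-2.86520352e-04,  2.22508627e-01,  9.74930348e-01, -8.04022041e-04]), 'contact_force': array([ 0.01126178, -0.1370947 ,  0.22454614]), 'moment': array([-0.03371047, -0.058747  , -0.02382415]), 'gripper_force': 0.0, 'width': 0.08546010207825816}
```

View pics/top0.png

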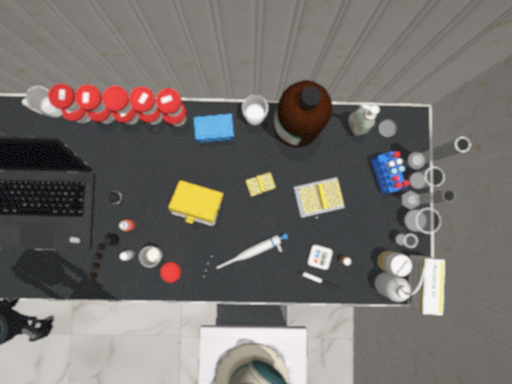

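View pics/scene0.png

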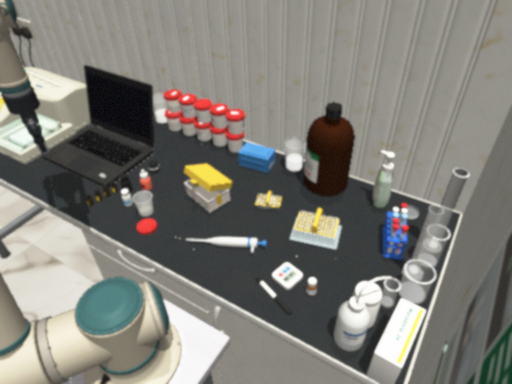

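The top view shows three things that could be taken for the refill: the yellow plate with bridge on the tray at (320,197), which is larger; a small yellow look-alike at (261,184); and the yellow box lid at (196,203). I choose (320,197). The box to refill has the yellow lid, with its tab at (189,220). The blue box at (213,127) is a bystander.

Run:
```python
from h import *
d=np.load("top0.npz"); p,K,W=d["p"],d["K"],d["W"]
print(proj(K,W,get_state()["position"]))
hsv=cv2.cvtColor(p,cv2.COLOR_BGR2HSV)
m=cv2.inRange(hsv,(18,110,90),(35,255,255))
n,l,st,c=cv2.connectedComponentsWithStats(m)
for i in range(1,n):
    if st[i,4]>25: 
        r=cv2.minAreaRect(np.argwhere(l==i)[:,::-1].astype(np.float32)); print(st[i],c[i],r)
for name,uv,z in(("tab",(189.5,220),.06),("lidc",(196,200),.075),("refill",(320,197),.04),("refbridge",(321,195),.07)):
    print(name,onz(K,W,uv,z))
crop=p[150:260,150:360]; a=cv2.resize(crop,None,fx=3.8,fy=3.8,interpolation=cv2.INTER_CUBIC)
cv2.imwrite("pics/c1.png",a)
```

```text
[ 41.3939505  307.13965642]
[256 175  10  18  73] [260.32876712 183.50684932] ((260.2500305175781, 183.25), (18.34120750427246, 4.110960960388184), 71.56504821777344)
[ 168  180   56   44 1611] [195.11483551 201.21166977] ((194.1387939453125, 203.85586547851562), (49.81192398071289, 39.61091995239258), 17.35402488708496)
[318 184  10  24 118] [321.89830508 195.75423729] ((321.8508605957031, 195.77359008789062), (23.764265060424805, 5.280947685241699), 76.60750579833984)
[379 252   8  18  46] [381.41304348 260.23913043] ((381.8263854980469, 260.0924377441406), (5.590085506439209, 17.445981979370117), 10.61965560913086)
tab [0.46665538 0.18850747 0.06      ]
lidc [0.52370215 0.16966794 0.075     ]
refill [ 0.54190633 -0.18952647  0.04      ]
refbridge [ 0.54593013 -0.18692883  0.07      ]
```

View pics/c1.png

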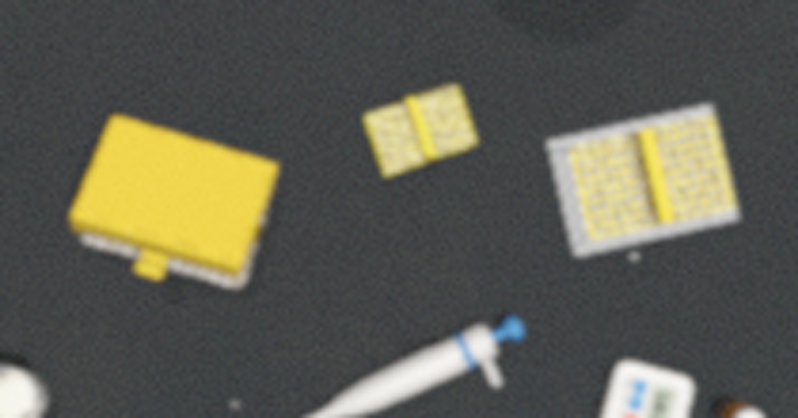

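The crop confirms it. The box has a plain yellow lid with its tab at about (150,265) in the crop, and the lid is slightly open. The larger refill sits in its clear tray at (650,180), and the small decoy is at (420,130).

Emit:
send_rows(
  increments=[
    {"gripper": -1,"linear": [0.025,-0.04,0.01],"delta_rot": [0,0,0]},
    {"gripper": -1,"linear": [0.05,-0.08,0.02],"delta_rot": [0,0,0]},
    {"gripper": -1,"linear": [0.075,-0.12,0.03],"delta_rot": [0,0,0]},
    {"gripper": -1,"linear": [0.1,-0.16,0.04],"delta_rot": [0,0,0.05]},
    {"gripper": -1,"linear": [0.125,-0.2,0.04],"delta_rot": [0,0,0.1]},
    {"gripper": -1,"linear": [0.15,-0.24,0.04],"delta_rot": [0,0,0.15]},
    {"gripper": -1,"linear": [0.175,-0.28,0.04],"delta_rot": [0,0,0.15]},
    {"gripper": -1,"linear": [0.2,-0.32,0.04],"delta_rot": [0,0,0.15]},
  ],
)

```text
clock: 0.9
position: [0.4499, 0.1963, 0.2476]
ee_rot: [-0.0, 0.149, 0.989, 0.0]
contact_force: [1.1, 1.0, -0.1]
width: 0.0855
gripper_force: 0.0
```

Run:
```python
from h import *
p,K,W=cam("wrist"); cv2.imwrite("pics/w1.png",p); np.savez("w1.npz",p=p,K=K,W=W); print(get_state()["position"],W,K)
```

```text
[0.45454039 0.18953533 0.24743593] [[ 2.93713894e-01  9.09236483e-01  2.94993501e-01  3.74468226e-01]
 [ 9.55893351e-01 -2.79306042e-01 -9.08627330e-02  2.20020779e-01]
 [-2.22244832e-04  3.08669973e-01 -9.51169174e-01  4.13298523e-01]
 [ 0.00000000e+00  0.00000000e+00  0.00000000e+00  1.00000000e+00]] [[321.45248299   0.         249.73461095]
 [  0.         321.45248299 193.15700311]
 [  0.           0.           1.        ]]
```

View pics/w1.png

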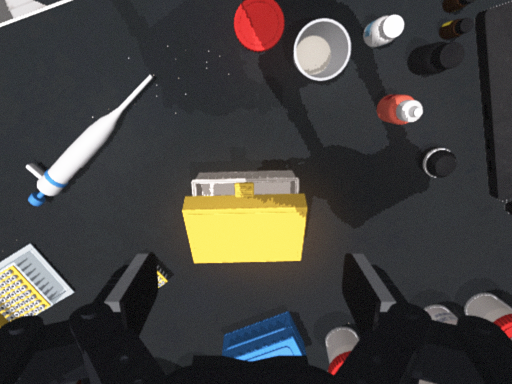

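The wrist view shows the white box rim's front edge at row ~172 from (193,175) to (299,172). The lid's front face runs over rows 195–210, its back edge is at row 262 (190–303), and the tab is at (244,190).

Run:
```python
from h import *
d=np.load("w1.npz"); p,K,W=d["p"],d["K"],d["W"]
# front rim: columns scan for first bright px
g=cv2.cvtColor(p,cv2.COLOR_BGR2GRAY)
for c in (200,215,230,245,260,275,290): print(c,g[164:184,c])
for r in (176,180,185,190): print(r,g[r,186:202],g[r,290:306])
hsv=cv2.cvtColor(p,cv2.COLOR_BGR2HSV)
m=cv2.inRange(hsv,(18,110,60),(35,255,255)); m[:, :170]=0;m[:,320:]=0;m[:150]=0;m[290:]=0
cs=max(cv2.findContours(m,0,1)[0],key=cv2.contourArea)
print(cv2.approxPolyDP(cs,2.0,True).reshape(-1,2).tolist())
v=hsv[:,:,2]
print("col 220 v",v[190:216,220]); 
for r in(184,187,190,193):print(r,np.where(m[r]>0)[0])
for row in(170,172,175):print(row,[np.round(onz(K,W,(c,row),.051),4).tolist() for c in(193,299)])
```

```text
200 [ 51  51  52  50  53  54  50  59  85 123 122 120 123 113 117 200 248 244
 243 230]
215 [ 51  49  55  55  55  54  57  63  91 121 118 118 120 128 137 194 236 235
 244 213]
230 [ 51  58  55  55  56  55  57  84 125 125 119 121 115 134 190 240 245 236
 237 189]
245 [ 54  54  54  57  53  53  55  82 126 127 122 117 115 120 159 204 217 217
 134 132]
260 [ 55  55  50  39  37  40  63 103 114 112 110 117 133 144 149 160 147 168
 162 168]
275 [ 38  39  38  33  40  39  82 122 116 115 114 109 122 150 163 161 147 155
 164 168]
290 [ 36  36  35  33  40  53  81 115 111 120 112 117 113 132 152 153 160 148
 134 139]
176 [ 57  60  57  56  53  51  55  56  53  55  69 100 119 121 123 120] [113 114 114 121 108  76  53  49  43  43  42  45  41  42  41  44]
180 [ 59  65  60  61  56  88 206 238 240 247 255 253 249 247 248 251] [160 153 150 147 146 169 155 180 162  83  39  41  43  46  41  39]
185 [ 59  67  66  61  67 154 243 224 235 198 123  98 104 101 111 180] [144 113 102 100 113 159 162 188 169  90  47  42  48  44  45  44]
190 [ 59  63  59  60  56  94 241 201 215 250 183 105 104 108 105 106] [128 106 105 107 121 151 168 199 159  85  47  50  47  47  48  49]
[[305, 194], [303, 192], [254, 195], [253, 183], [234, 184], [234, 195], [185, 196], [182, 214], [193, 262], [300, 260], [307, 213]]
col 220 v [175 177 182 178 165 176 205 205 206 211 209 207 208 211 211 215 210 210
 224 248 255 253 251 250 253 253]
184 [234 235 236 237 238 239 240 241 242 243 244 245 246 247 248 249 250 251
 252 253]
187 [235 236 237 238 239 240 241 242 243 244 245 246 247 248 249 250 251 252
 253]
190 [235 236 237 238 239 240 241 242 243 244 245 246 247 248 249 250 251 252
 253]
193 [235 236 237 238 239 240 241 242 243 244 245 246 247 248 249 250 251 252
 253 299 300 301 302 303 304]
170 [[0.4406, 0.1309, 0.051], [0.4766, 0.2482, 0.051]]
172 [[0.4428, 0.1301, 0.051], [0.4789, 0.2476, 0.051]]
175 [[0.4462, 0.1288, 0.051], [0.4824, 0.2467, 0.051]]
```

```bash
cat > box.py <<'E'
from h import *
def setup(c,yaw):
    ex=np.array([np.cos(yaw),np.sin(yaw),0]); ey=np.array([-np.sin(yaw),np.cos(yaw),0]); return np.array([c[0],c[1],0.]),ex,ey
def lidpt(B,r,h,th,y=0):
    c,ex,ey=B; x=.0435-r*np.cos(th)+h*np.sin(th); z=.051+r*np.sin(th)+h*np.cos(th)
    return c+ex*x+ey*y+np.array([0,0,z])
E
python3 - <<'E'
from box import *
from scipy.optimize import brentq
d=np.load("w1.npz"); K,W=d["K"],d["W"]
a=onz(K,W,(200,178.9),.051);b=onz(K,W,(283,176.7),.051); v=b-a; print("rim yaw",np.degrees(np.arctan2(v[1],v[0]))-90)
l=onz(K,W,(191.2,179),.051);r=onz(K,W,(298.7,176.5),.051); mid=(l+r)/2; print(mid,np.linalg.norm(r-l))
for yaw in(-15.7,-16.1):
    y=np.radians(yaw); ex=np.array([np.cos(y),np.sin(y),0]); c=mid+.043*ex; B=setup(c,y)
    print(yaw,c)
    for nm,(R_,h),row in(("tabend",(.1055,.002),183),("tabend",(.1055,.007),183),("lidtop",(.0875,.025),208.5),("lidback",(-.0005,.025),261.5),("lidlow",(.0875,0),195)):
        f=lambda t:proj(K,W,lidpt(B,R_,h,t))[1]-row
        t=np.linspace(-.2,.9,23); print(nm,[round(f(x)+row,1) for x in t[4::4]], [round(brentq(f,t[i],t[i+1]),3) for i in range(22) if f(t[i])*f(t[i+1])<0])
d=np.load("top0.npz"); K,W=d["K"],d["W"]
for t in(.2,.3,.4,.5): print(t,[proj(K,W,lidpt(B,*q,t)).round(1).tolist() for q in((.0985,.0045),(.0875,.025),(0,.025))])
E
```

```text
rim yaw -15.505436941741763
[0.4671037  0.18554852 0.051     ] 0.12548033818201224
-15.7 [0.50849945 0.1739127  0.051     ]
tabend [np.float64(162.2), np.float64(168.6), np.float64(179.4), np.float64(194.6), np.float64(213.7)] [0.452]
tabend [np.float64(163.1), np.float64(170.6), np.float64(182.5), np.float64(198.7), np.float64(218.6)] [0.407]
lidtop [np.float64(182.9), np.float64(193.5), np.float64(207.5), np.float64(224.2), np.float64(242.7)] [0.413]
lidback [np.float64(254.8), np.float64(258.3), np.float64(261.1), np.float64(263.3), np.float64(264.6)] [0.43]
lidlow [np.float64(176.9), np.float64(182.5), np.float64(191.4), np.float64(203.7), np.float64(218.7)] [0.464]
-16.1 [0.50841721 0.17362399 0.051     ]
tabend [np.float64(162.2), np.float64(168.6), np.float64(179.4), np.float64(194.6), np.float64(213.7)] [0.452]
tabend [np.float64(163.1), np.float64(170.6), np.float64(182.5), np.float64(198.7), np.float64(218.6)] [0.407]
lidtop [np.float64(182.9), np.float64(193.5), np.float64(207.5), np.float64(224.2), np.float64(242.7)] [0.413]
lidback [np.float64(254.8), np.float64(258.3), np.float64(261.1), np.float64(263.3), np.float64(264.6)] [0.43]
lidlow [np.float64(176.9), np.float64(182.5), np.float64(191.4), np.float64(203.7), np.float64(218.7)] [0.464]
0.2 [[188.7, 223.0], [189.4, 217.9], [199.7, 189.1]]
0.3 [[188.5, 222.0], [189.4, 216.3], [200.0, 188.3]]
0.4 [[188.4, 220.8], [189.6, 214.5], [200.3, 187.5]]
0.5 [[188.5, 219.1], [189.9, 212.3], [200.5, 186.8]]
```

Run:
```python
from box import *
y=np.radians(-15.8); B=setup((.5085,.1738),y)
d=np.load("w1.npz"); K,W=d["K"],d["W"]
print("tab cols", proj(K,W,lidpt(B,.1,.0045,.44,-.01)),proj(K,W,lidpt(B,.1,.0045,.44,.01)))
print(get_state()["position"],get_state()["ee_rot"])
P0=lidpt(B,.1015,.0045,.44)-[0,0,.008]; print("start",P0)
for t in np.arange(.44,2.06,.1): print(round(t,2),(lidpt(B,.1015,.0045,t)-[0,0,.008]-P0).round(4).tolist())
```

```text
tab cols [234.399004   188.00999924] [253.87049025 187.59501241]
[0.45454039 0.18953533 0.24743593] [ 0.00251995  0.15129604  0.98847914 -0.00348427]
start [0.46383811 0.18643804 0.09030424]
0.44 [0.0, 0.0, 0.0]
0.54 [0.005, -0.0014, 0.0087]
0.64 [0.0108, -0.003, 0.0169]
0.74 [0.0173, -0.0049, 0.0245]
0.84 [0.0246, -0.0069, 0.0313]
0.94 [0.0324, -0.0092, 0.0373]
1.04 [0.0408, -0.0115, 0.0425]
1.14 [0.0497, -0.0141, 0.0468]
1.24 [0.0589, -0.0167, 0.0502]
1.34 [0.0684, -0.0194, 0.0525]
1.44 [0.0781, -0.0221, 0.0539]
1.54 [0.0878, -0.0249, 0.0543]
1.64 [0.0976, -0.0276, 0.0536]
1.74 [0.1072, -0.0303, 0.052]
1.84 [0.1167, -0.033, 0.0493]
1.94 [0.1258, -0.0356, 0.0457]
2.04 [0.1345, -0.0381, 0.0412]
```

Emit:
send_rows(
  increments=[
    {"gripper": 0,"linear": [0.005,-0.005,-0.03],"delta_rot": [0,0,0.02]},
    {"gripper": 0,"linear": [0.013,-0.0115,-0.06],"delta_rot": [0,0,0.02]},
    {"gripper": 0,"linear": [0.013,-0.0115,-0.09],"delta_rot": [0,0,0.02]},
    {"gripper": 0,"linear": [0.013,-0.0115,-0.11],"delta_rot": [0,0,0.02]},
    {"gripper": 0,"linear": [0.013,-0.0115,-0.11],"delta_rot": [0,0,0.02]},
    {"gripper": 0,"linear": [0.013,-0.0115,-0.11],"delta_rot": [0,0,0.02]},
  ],
  newtons=40,
)

```text
clock: 1.55
position: [0.4625, 0.1868, 0.1379]
ee_rot: [-0.0, 0.139, 0.99, -0.0]
contact_force: [0.1, -1.0, 0.5]
width: 0.0427
gripper_force: 0.0
```

Run:
```python
from h import *
s=get_state();print(s["position"],s["ee_rot"],s["width"],s["contact_force"])
```

```text
[0.46248308 0.18675396 0.1379168 ] [-2.43322861e-04  1.38908522e-01  9.90305186e-01 -3.87244569e-05] 0.04271697847471404 [ 0.12427669 -0.99483707  0.47874546]
```

Emit:
send_rows(
  increments=[
    {"gripper": 0,"linear": [0.001,0,-0.025],"delta_rot": [0,0,0]},
    {"gripper": 0,"linear": [0.001,0,-0.0475],"delta_rot": [0,0,0]},
    {"gripper": 0,"linear": [0.001,0,-0.0475],"delta_rot": [0,0,0]},
    {"gripper": 1,"linear": [0.001,0,-0.0475],"delta_rot": [0,0,0]},
    {"gripper": 1,"linear": [0.001,0,-0.0475],"delta_rot": [0,0,0]},
    {"gripper": 1,"linear": [0.001,0,-0.0475],"delta_rot": [0,0,0]},
    {"gripper": 1,"linear": [0.001,0,-0.0475],"delta_rot": [0,0,0]},
  ],
)

```text
clock: 2.25
position: [0.4642, 0.1868, 0.0913]
ee_rot: [0.001, 0.139, 0.99, 0.0]
contact_force: [-0.7, 1.6, -0.1]
width: -0.0
gripper_force: 0.0
```

Run:
```python
from h import *
s=get_state();print(s["position"],s["width"],s["contact_force"])
p,K,W=cam("wrist"); cv2.imwrite("pics/w2.png",p)
```

```text
[0.4641536  0.18680121 0.09132493] -4.7360692385789965e-05 [-0.66572843  1.5978237  -0.13383396]
```

View pics/w2.png

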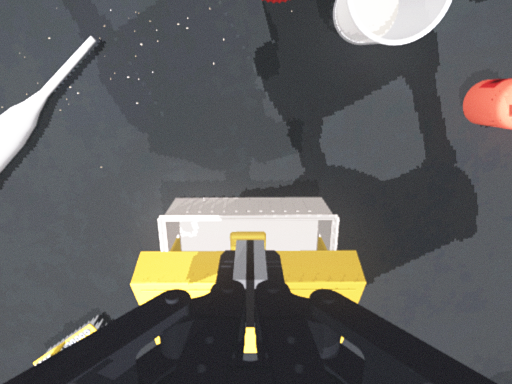

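The wrist view shows the fingers shut on nothing: their tips are at (250,240), above the tab, whose front edge is at (248,233). The tab must be lower than I estimated, so I'll re-measure the lid angle from this view.

Run:
```python
from box import *
from scipy.optimize import least_squares
p,K,W=cam("wrist"); s=get_state()
hsv=cv2.cvtColor(p,cv2.COLOR_BGR2HSV); m=cv2.inRange(hsv,(15,110,50),(38,255,255))
for c in(233,236,262,264): print(c,np.where(m[200:300,c])[0]+200)
for r in(233,236,239,243): print(r,np.where(m[r,200:300])[0]+200)
for c in(150,200,300,340): 
    w=np.where(m[230:320,c])[0]+230; print(c,w.min(),w.max(),hsv[w.min():w.max()+1:1,c,2])
g=cv2.cvtColor(p,cv2.COLOR_BGR2GRAY)
for c in(190,220,300,320): print(c,g[194:224,c])
print(g[225,155:175],g[225,328:345])
print("tcp proj",proj(K,W,s["position"]),"cam",W[:3,3])
y=np.radians(-15.8); B=setup((.5085,.1738),y)
c,ex,ey=B
print("rim pred",proj(K,W,c-.043*ex+.0625*ey+[0,0,.051]),proj(K,W,c-.043*ex-.0625*ey+[0,0,.051]))
for t in(.2,.3,.4,.45): print(t,[proj(K,W,lidpt(B,*q)).round(1).tolist() for q in((.1055,.002,t,.01),(.1055,.002,t,-.01),(.1055,.007,t,-.01),(.0875,0,t,.064),(.0875,0,t,-.064),(.0875,.025,t,.064),(.0875,.025,t,-.064))])
```

```text
233 [233 234 235 236 237 238 239 240 241 242 243 244 245 246 247 248 249 250]
236 [232 233 234 235 236 237 238 239]
262 [232 233 234 235 236 237 238 239]
264 [233 234 235 236 237 238 239 240 241 242 243 244 245]
233 [232 233 234 235 236 237 238 239 240 241 242 243 244 245 246 247 248 249
 250 251 252 253 254 255 256 257 258 259 260 261 262 263 264]
236 [231 232 233 234 235 236 237 238 239 240 241 242 243 244 245 246 247 248
 249 250 251 252 253 254 255 256 257 258 259 260 261 262 263 264 265]
239 [231 232 233 234 235 236 237 238 239 240 241 242 243 244 245 246 247 248
 249 250 251 252 253 254 255 256 257 258 259 260 261 262 263 264 265]
243 [231 232 233 234 235 264 265]
150 251 300 [170 247 254 253 253 253 253 253 253 253 253 253 253 253 253 253 253 253
 253 253 253 253 254 253 253 253 253 254 253 254 254 252 255 255 255 255
 255 255 255 255 255 255 255 255 255 255 255 255 255 103]
200 252 296 [228 225 228 229 228 229 228 230 226 227 227 227 227 228 227 229 228 229
 229 229 229 230 229 230 230 229 226 229 237 252 255 255 255 255 255 255
 255 255 255 255 255 255 255 255 245]
300 251 2
[... 957 characters left out ...]
70 173 172
 175 175] [169 167 170 180 229 238 233 234 241 255 249 152  76  72  74  66  73]
tcp proj [248.71946512 235.30765433] cam [0.38779745 0.20888011 0.25662686]
rim pred [339.42568172 214.50427576] [157.72033571 214.94562841]
0.2 [[264.9, 203.5], [231.8, 203.6], [231.4, 208.0], [348.9, 225.8], [148.1, 226.3], [360.8, 251.3], [136.0, 251.8]]
0.3 [[265.7, 214.1], [231.0, 214.1], [230.6, 219.7], [352.7, 234.6], [144.3, 235.1], [364.6, 265.6], [132.2, 266.2]]
0.4 [[266.4, 227.1], [230.1, 227.2], [229.7, 234.0], [356.4, 245.2], [140.5, 245.7], [368.2, 281.6], [128.6, 282.2]]
0.45 [[266.8, 234.6], [229.7, 234.7], [229.3, 242.1], [358.2, 251.2], [138.6, 251.7], [369.9, 290.2], [126.9, 290.8]]
```

Run:
```python
from box import *
from scipy.optimize import least_squares
p,K,W=cam("wrist"); np.savez("w2.npz",p=p,K=K,W=W)
hsv=cv2.cvtColor(p,cv2.COLOR_BGR2HSV); m=cv2.inRange(hsv,(15,110,50),(38,255,255))
for r in(254,270,282,290): w=np.where(m[r,110:390])[0]+110; print(r,w.min(),w.max())
y=np.radians(-15.8); c,ex,ey=setup((.5085,.1738),y)
print("wall foot",[proj(K,W,c-a*ex)[1].round(1) for a in(.041,.039,.037)])
a=np.load("w1.npz"); 
print("w1 foot",[proj(a["K"],a["W"],c-b*ex)[1].round(1) for b in(.041,.039,.037)],"obs 171.5")
V=[(a["K"],a["W"],{'tab':(234.5,253.5,183),'low':(185,305,195),'top':(182.5,307,210),'back':(191,302.5,261.5)}),(K,W,{'tab':(231.5,265.5,232.5)})]
def res(q,full=False):
    th,dx,dy,ht=q; B=(c+dx*ex+dy*ey,ex,ey); o=[]
    for K_,W_,f in V:
        for k,(l,r_,row) in f.items():
            R_,h,hw={'tab':(.1055,.002,.01),'low':(.0875,0,.064),'top':(.0875,ht,.064),'back':(-.0005,ht,.064)}[k]
            L=proj(K_,W_,lidpt(B,R_,h,th,-hw));Rr=proj(K_,W_,lidpt(B,R_,h,th,hw))
            o+=[L[0]-l,Rr[0]-r_,(L[1]+Rr[1])/2-row]
    return np.array(o)
s=least_squares(res,[.4,0,0,.025],loss='soft_l1'); print(s.x,s.fun.round(1))
for dx in(0,.005,.01):
    s=least_squares(lambda q:res([q[0],dx,q[1],q[2]]),[.4,0,.025]); print(dx,s.x,s.cost,s.fun.round(1))
```

```text
254 140 357
270 135 362
282 131 366
290 132 364
wall foot [np.float64(194.5), np.float64(196.8), np.float64(199.0)]
w1 foot [np.float64(169.1), np.float64(170.5), np.float64(172.0)] obs 171.5
[4.00397337e-01 3.29450669e-03 7.00438138e-05 2.31811712e-02] [-0.   0.3 -0.4  0.2 -0.7 -0.6 -0.5  0.4 -0.6  2.6 -2.2  0.9 -1.   1.1
  0.6]
0 [4.36895550e-01 8.79014362e-05 2.47220251e-02] 10.52733734158372 [-0.2  0.3 -1.1 -0.4 -0.2 -1.5 -1.3  1.1  0.2  2.4 -2.  -0.1 -1.3  1.5
  0.5]
0.005 [3.79842597e-01 1.27774763e-05 2.27971130e-02] 9.443581099874388 [ 0.   0.3 -0.2  0.6 -1.  -0.2 -0.2  0.  -0.9  2.7 -2.3  1.6 -0.8  0.8
  0.4]
0.01 [ 3.19844663e-01 -7.05420166e-05  2.07766183e-02] 20.46377573630093 [ 0.3  0.2  0.7  1.6 -1.9  1.2  1.1 -1.1 -1.9  3.  -2.6  3.3 -0.3  0.1
  0.4]
```

Emit:
send_rows(
  increments=[
    {"gripper": 0,"linear": [0,0,0],"delta_rot": [0,0,0]},
    {"gripper": 0,"linear": [0,0,0],"delta_rot": [0,0,0]},
    {"gripper": 0,"linear": [0.001,0,-0.009],"delta_rot": [0,0,0]},
    {"gripper": 0,"linear": [0.001,0,-0.009],"delta_rot": [0,0,0]},
    {"gripper": 1,"linear": [0.001,0,-0.009],"delta_rot": [0,0,0]},
    {"gripper": 1,"linear": [0.001,0,-0.009],"delta_rot": [0,0,0]},
    {"gripper": 1,"linear": [0.001,0,-0.009],"delta_rot": [0,0,0]},
    {"gripper": 1,"linear": [0.001,0,-0.009],"delta_rot": [0,0,0]},
  ],
)

```text
clock: 3.2
position: [0.4646, 0.1866, 0.0815]
ee_rot: [0.0, 0.139, 0.99, 0.0]
contact_force: [-0.9, 0.1, -0.6]
width: -0.0
gripper_force: 0.0
```

Run:
```python
from h import *
p,K,W=cam("wrist"); np.savez("w3.npz",p=p,K=K,W=W)
s,_,_=cam("scene")
a=p[170:330,120:380]; b=cv2.resize(s[120:240,140:270],(400,369),interpolation=cv2.INTER_CUBIC)
a=cv2.resize(a,(390,240)); o=np.zeros((369,790,3),np.uint8); o[:240,:390]=a; o[:,390:]=b; cv2.imwrite("pics/w3.png",o)
```

```text
(no output)
```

View pics/w3.png

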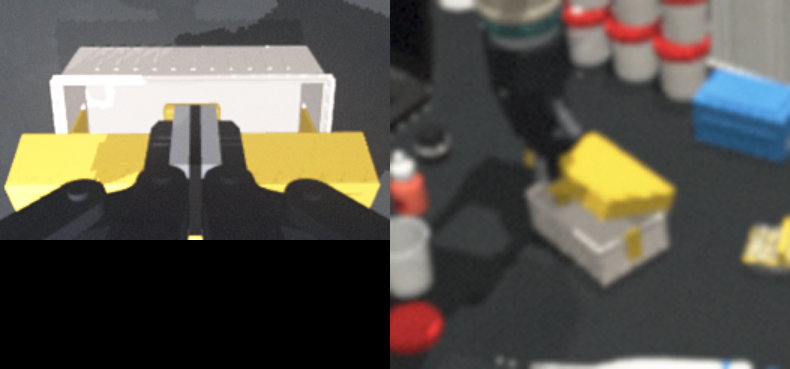

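The wrist crop still shows the fingertips over the tab, with the tab end visible just beyond the tip. The scene crop shows the tip at (548,185), next to the tab at (565,192). Next I triangulate the tab and lid corners across the views.

Run:
```python
from box import *
c,ex,ey=setup((.5085,.1738),np.radians(-15.8))
V={}
for n in("top0","scene0","w1","w3"):
    d=np.load(n+".npz"); p,K,W=d["p"],d["K"],d["W"]; V[n]=(K,W)
    s=4 if n in("top0","scene0") else 1
    q=cv2.resize(p,None,fx=s,fy=s,interpolation=cv2.INTER_CUBIC)
    hsv=cv2.cvtColor(q,cv2.COLOR_BGR2HSV); m=cv2.inRange(hsv,(15,110,60),(38,255,255))
    cs=[k for k in cv2.findContours(m,0,1)[0]]
    k=max(cs,key=cv2.contourArea); print(n,((cv2.approxPolyDP(k,1.5*s,True).reshape(-1,2)+.5)/s-.5).round(1).tolist())
for th,dx in((.44,0),(.39,.0035),(.32,.01),(.25,.015)):
    B=(c+dx*ex,ex,ey)
    print(th)
    for n in("top0","scene0"):
        K,W=V[n]; print(n,[proj(K,W,lidpt(B,*q)).round(1).tolist() for q in((.1055,.002,th,.01),(.1055,.002,th,-.01),(.0875,.023,th,.062),(.0875,.023,th,-.062),(0,.023,th,.062),(0,.023,th,-.062))], proj(K,W,c-.041*ex-.061*ey).round(1),proj(K,W,c+.041*ex-.061*ey).round(1),proj(K,W,c-.041*ex+.061*ey).round(1))
```

```text
top0 [[178.4, 179.9], [168.1, 203.4], [168.6, 210.1], [184.9, 213.9], [186.9, 216.9], [184.4, 220.4], [192.1, 223.4], [195.1, 217.1], [211.9, 221.6], [217.9, 211.9], [222.9, 192.6]]
scene0 [[184.1, 165.6], [183.4, 172.6], [195.1, 185.9], [200.1, 184.9], [208.1, 190.9], [230.9, 186.9], [231.9, 180.1], [207.9, 162.9]]
w1 [[305.0, 194.0], [303.0, 192.0], [298.0, 194.0], [254.0, 195.0], [253.0, 183.0], [246.0, 182.0], [234.0, 184.0], [234.0, 195.0], [185.0, 196.0], [182.0, 214.0], [193.0, 262.0], [299.0, 261.0], [301.0, 259.0], [308.0, 210.0]]
w3 [[280.0, 259.0], [284.0, 282.0], [295.0, 295.0], [309.0, 298.0], [314.0, 290.0], [330.0, 289.0], [366.0, 308.0], [373.0, 293.0], [362.0, 259.0], [360.0, 257.0], [333.0, 259.0], [323.0, 243.0], [321.0, 243.0], [320.0, 257.0], [318.0, 259.0]]
0.44
top0 [[184.1, 221.7], [191.0, 223.8], [168.1, 207.3], [211.3, 220.5], [179.4, 181.1], [221.0, 193.9]] [213.1 225.1] [221.2 199.1] [174.5 213.2]
scene0 [[189.1, 179.5], [193.0, 182.6], [185.5, 165.2], [210.0, 184.0], [207.2, 163.8], [231.7, 181.6]] [209.4 213. ] [229.9 200.4] [186.5 193.9]
0.39
top0 [[184
[... 169 characters left out ...]
.6], [185.8, 166.1], [210.3, 184.9], [207.8, 163.4], [232.3, 181.1]] [209.4 213. ] [229.9 200.4] [186.5 193.9]
0.32
top0 [[185.4, 219.9], [192.2, 222.0], [169.2, 206.2], [212.0, 219.3], [180.2, 178.6], [221.7, 191.3]] [213.1 225.1] [221.2 199.1] [174.5 213.2]
scene0 [[190.9, 181.7], [194.8, 184.8], [186.8, 167.0], [211.3, 185.7], [209.0, 162.6], [233.5, 180.3]] [209.4 213. ] [229.9 200.4] [186.5 193.9]
0.25
top0 [[186.1, 218.9], [192.9, 221.0], [169.8, 205.6], [212.4, 218.7], [180.5, 177.5], [222.1, 190.2]] [213.1 225.1] [221.2 199.1] [174.5 213.2]
scene0 [[192.0, 183.0], [195.9, 186.1], [187.5, 168.1], [211.9, 186.9], [209.8, 162.1], [234.3, 179.6]] [209.4 213. ] [229.9 200.4] [186.5 193.9]
```

Emit:
send_rows(
  increments=[
    {"gripper": 0,"linear": [0,0,0],"delta_rot": [0,0,0]},
    {"gripper": 0,"linear": [0,0,0],"delta_rot": [0,0,0]},
    {"gripper": 0,"linear": [0,0,-0.007],"delta_rot": [0,0,0]},
    {"gripper": 0,"linear": [0,0,-0.007],"delta_rot": [0,0,0]},
    {"gripper": 1,"linear": [0,0,-0.007],"delta_rot": [0,0,0]},
    {"gripper": 1,"linear": [0,0,-0.007],"delta_rot": [0,0,0]},
    {"gripper": 1,"linear": [0,0,-0.007],"delta_rot": [0,0,0]},
    {"gripper": 1,"linear": [0,0,-0.007],"delta_rot": [0,0,0]},
  ],
)

```text
clock: 4.1
position: [0.4647, 0.1867, 0.0745]
ee_rot: [0.0, 0.139, 0.99, 0.0]
contact_force: [-0.6, 0.7, -0.3]
width: 0.0002
gripper_force: 0.0
```

Run:
```python
from h import *
p,K,W=cam("wrist"); np.savez("w4.npz",p=p,K=K,W=W)
s,Ks,Ws=cam("scene"); np.savez("s4.npz",p=s,K=Ks,W=Ws); t,_,_=cam("top")
P=get_state()["position"]; print(proj(K,W,P),proj(Ks,Ws,P)-[140,120])
a=cv2.resize(p[190:310,180:320],(420,360)); b=cv2.resize(s[145:215,165:240],(375,350),interpolation=cv2.INTER_CUBIC)
o=np.zeros((360,795,3),np.uint8); o[:,:420]=a; o[:350,420:]=b; cv2.imwrite("pics/w4.png",o); print(proj(Ks,Ws,P))
```

```text
[248.70494296 235.50664243] [53.36235974 66.05335439]
[193.36235974 186.05335439]
```

View pics/w4.png

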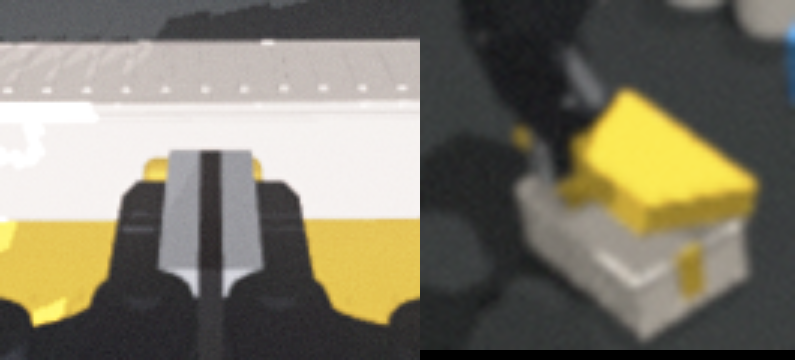

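The wrist crop shows the shut fingers covering the tab, with yellow on both sides at row ~243. In the scene crop the tip is at (545,185) and the tab end at (572,190). I triangulate the tab corners from several views.

Run:
```python
from box import *
from scipy.optimize import least_squares
c,ex,ey=setup((.5085,.1738),np.radians(-15.8))
V={n:(np.load(n+".npz")["K"],np.load(n+".npz")["W"]) for n in("top0","scene0","w1","w2","w4","s4")}
p=np.load("w4.npz")["p"]; m=cv2.inRange(cv2.cvtColor(p,cv2.COLOR_BGR2HSV),(15,110,50),(38,255,255))
for r in range(240,256,3): print(r,np.where(m[r,215:285])[0]+215)
P=get_state()["position"]
for dz in(0,.005,.01,.02,.05): print(dz,proj(*V["w4"],P+[0,0,dz]).round(1),proj(*V["s4"],P+[0,0,dz]).round(1))
def tri(obs):
    s=least_squares(lambda x:np.concatenate([(proj(*V[n],x)-uv)*w for n,uv,w in obs]),[.46,.18,.08])
    d=s.x-c; return s.x.round(4),"box",round(d@ex,4),round(d@ey,4),s.fun.round(1)
print(tri([("top0",(192.1,223.4),1),("scene0",(195.1,185.9),1)]))
print(tri([("top0",(192.1,223.4),1),("w1",(234,184),1),("w2",(231.5,233.5),1)]))
print(tri([("top0",(192.1,223.4),1),("scene0",(195.1,185.9),1),("w1",(234,184),1),("w2",(231.5,233.5),1)]))
print("lid back right",tri([("top0",(222.9,192.6),1),("scene0",(231.9,180.1),1),("w1",(192,262),1)]))
print("lid back left",tri([("top0",(178.4,179.9),1),("scene0",(207.9,162.9),1),("w1",(300.5,261),1)]))
print("lid front L top",tri([("top0",(168.1,203.4),1),("scene0",(184.1,165.6),1),("w1",(307.5,211),1)]))
```

```text
240 []
243 [230 231 232 233 234 235]
246 [228 229 230 231 232 233 234 235 265 266]
249 [228 229 230 231 232 233 234 265 266]
252 []
255 []
0 [248.7 235.5] [193.4 186.1]
0.005 [248.7 239.4] [193.2 184.8]
0.01 [248.7 243.6] [192.9 183.5]
0.02 [248.6 252.6] [192.5 181. ]
0.05 [248.4 287.5] [191.2 173.3]
(array([0.4584, 0.1759, 0.0843]), 'box', np.float64(-0.0487), np.float64(-0.0116), array([ 0.5, -0.3, -0.6, -0. ]))
(array([0.4597, 0.1773, 0.091 ]), 'box', np.float64(-0.0479), np.float64(-0.0099), array([-0.4, -0.8,  0.7, -0.4, -0.5,  0.1]))
(array([0.4615, 0.1765, 0.0862]), 'box', np.float64(-0.046), np.float64(-0.0102), array([ 0.2, -1.4, -0.2, -1.1,  0.7,  0. , -0.5, -0.4]))
lid back right (array([0.5427, 0.0965, 0.0746]), 'box', np.float64(0.0539), np.float64(-0.0651), array([-0.9,  1.3,  0.5,  1.2,  0.1,  0.8]))
lid back left (array([0.5802, 0.2206, 0.0718]), 'box', np.float64(0.0563), np.float64(0.0645), array([ 0.5,  0. , -0.5,  0.2,  0.1,  0.1]))
lid front L top (array([0.5067, 0.2423, 0.1034]), 'box', np.float64(-0.0204), np.float64(0.0654), array([-0.1,  1.7,  2.4, -0.2,  0.6, -0.1]))
```

Emit:
send_rows(
  increments=[
    {"gripper": 0,"linear": [0,0,0],"delta_rot": [0,0,0]},
    {"gripper": 0,"linear": [0,0,0],"delta_rot": [0,0,0]},
    {"gripper": 0,"linear": [0.006,-0.0017,0],"delta_rot": [0,0,0]},
    {"gripper": 0,"linear": [0.006,-0.0017,0],"delta_rot": [0,0,0]},
    {"gripper": 1,"linear": [0.006,-0.0017,0],"delta_rot": [0,0,0]},
    {"gripper": 1,"linear": [0.006,-0.0017,0],"delta_rot": [0,0,0]},
    {"gripper": 1,"linear": [0.006,-0.0017,0],"delta_rot": [0,0,0]},
    {"gripper": 1,"linear": [0.006,-0.0017,0],"delta_rot": [0,0,0]},
  ],
)

```text
clock: 5.05
position: [0.4701, 0.1848, 0.0742]
ee_rot: [-0.0, 0.139, 0.99, -0.0]
contact_force: [-1.3, 1.2, 1.2]
width: -0.0
gripper_force: 1.0
```

Emit:
send_rows(
  increments=[
    {"gripper": 0,"linear": [-0.012,0.0033,0],"delta_rot": [0,0,0]},
    {"gripper": 0,"linear": [-0.012,0.0033,0],"delta_rot": [0,0,0]},
    {"gripper": 0,"linear": [-0.012,0.0033,0],"delta_rot": [0,0,0]},
  ],
)

```text
clock: 5.35
position: [0.4583, 0.1882, 0.0744]
ee_rot: [0.0, 0.139, 0.99, -0.0]
contact_force: [0.3, 0.1, 0.0]
width: 0.0421
gripper_force: 0.0
```

Run:
```python
from h import *
print(get_state()["width"])
p,K,W=cam("wrist"); np.savez("w5.npz",p=p,K=K,W=W)
cv2.imwrite("pics/w5.png",cv2.resize(p[180:340,120:380],(780,480)))
```

```text
0.042115168864643115
```

View pics/w5.png

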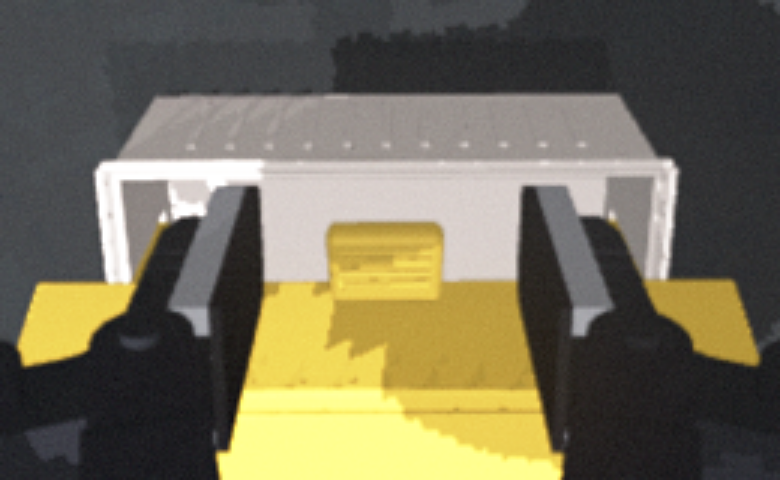

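The wrist crop shows the fingers open 42 mm on either side of the tab, which is at crop (385,260), i.e. image (248,267). The fingertips, at row ~242, look well above the tab plane, so I go clearly lower before pinching.

Emit:
send_rows(
  increments=[
    {"gripper": 0,"linear": [0,0,-0.013],"delta_rot": [0,0,0]},
    {"gripper": 0,"linear": [0.005,-0.0015,-0.013],"delta_rot": [0,0,0]},
    {"gripper": 0,"linear": [0.0105,-0.003,-0.013],"delta_rot": [0,0,0]},
    {"gripper": 0,"linear": [0.0105,-0.003,-0.013],"delta_rot": [0,0,0]},
    {"gripper": 1,"linear": [0.0105,-0.003,-0.013],"delta_rot": [0,0,0]},
    {"gripper": 1,"linear": [0.0105,-0.003,-0.013],"delta_rot": [0,0,0]},
    {"gripper": 1,"linear": [0.0105,-0.003,-0.013],"delta_rot": [0,0,0]},
    {"gripper": 1,"linear": [0.0105,-0.003,-0.013],"delta_rot": [0,0,0]},
  ],
)

```text
clock: 6.2
position: [0.4645, 0.1854, 0.0612]
ee_rot: [-0.005, 0.139, 0.99, -0.0]
contact_force: [-8.9, 2.0, 5.1]
width: 0.0188
gripper_force: 43.0
```

Run:
```python
from box import *
B=setup((.513,.1726),np.radians(-15.8)); P0=lidpt(B,.1,.0045,.37)
for t in np.arange(.37,2.06,.1): print(round(t,2),(lidpt(B,.1,.0045,t)-P0).round(3).tolist())
```

```text
0.37 [0.0, 0.0, 0.0]
0.47 [0.004, -0.001, 0.009]
0.57 [0.009, -0.003, 0.017]
0.67 [0.015, -0.004, 0.025]
0.77 [0.022, -0.006, 0.032]
0.87 [0.029, -0.008, 0.039]
0.97 [0.037, -0.011, 0.045]
1.07 [0.046, -0.013, 0.05]
1.17 [0.055, -0.015, 0.053]
1.27 [0.064, -0.018, 0.056]
1.37 [0.073, -0.021, 0.059]
1.47 [0.083, -0.023, 0.06]
1.57 [0.092, -0.026, 0.06]
1.67 [0.102, -0.029, 0.059]
1.77 [0.111, -0.032, 0.057]
1.87 [0.121, -0.034, 0.054]
1.97 [0.13, -0.037, 0.05]
```

Offsets below are relative to the commanded pose, which is about 4 mm ahead of the actual one.

Emit:
send_rows(
  increments=[
    {"gripper": 1,"linear": [-0.004,0.001,0.0],"delta_rot": [0,0,0]},
    {"gripper": 1,"linear": [0.0,0.0,0.009],"delta_rot": [0,0,0]},
    {"gripper": 1,"linear": [0.005,-0.002,0.017],"delta_rot": [0,0,0]},
    {"gripper": 1,"linear": [0.011,-0.003,0.025],"delta_rot": [0,0,0]},
    {"gripper": 1,"linear": [0.018,-0.005,0.032],"delta_rot": [0,0,0]},
    {"gripper": 1,"linear": [0.025,-0.007,0.039],"delta_rot": [0,0,0]},
    {"gripper": 1,"linear": [0.033,-0.01,0.045],"delta_rot": [0,0,0]},
  ],
  newtons=30,
)

```text
clock: 6.9
position: [0.5028, 0.1748, 0.1067]
ee_rot: [0.0, 0.139, 0.99, 0.0]
contact_force: [2.1, -2.9, -7.6]
width: 0.0186
gripper_force: 31.5
```

Run:
```python
from h import *
s=get_state();print(s["position"],s["width"],s["contact_force"],s["gripper_force"])
a,K,W=cam("wrist");b,Ks,Ws=cam("scene"); np.savez("w6.npz",p=a,K=K,W=W)
o=np.zeros((400,800,3),np.uint8); o[:300,:400]=cv2.resize(a,(400,300)); o[:400,400:]=cv2.resize(b[120:220,150:250],(400,400),interpolation=cv2.INTER_CUBIC); cv2.imwrite("pics/w6.png",o)
```

```text
[0.50283398 0.17479699 0.10668619] 0.018552617882070018 [ 2.08290802 -2.90344589 -7.61852807] 31.48200273513794
```

View pics/w6.png

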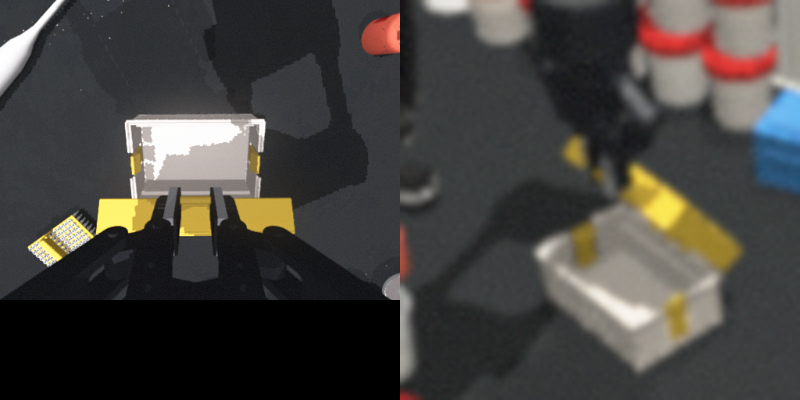

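The wrist view shows the box opening fully uncovered, with the rim at about (125–265,118–197) in the half-size crop and yellow clips at both ends. The tab is held between the fingers. The scene crop confirms the lid is raised to about 1 rad.

Emit:
send_rows(
  increments=[
    {"gripper": 1,"linear": [0.009,-0.002,0.003],"delta_rot": [0,0,0]},
    {"gripper": 1,"linear": [0.018,-0.005,0.006],"delta_rot": [0,0,0]},
    {"gripper": 1,"linear": [0.027,-0.007,0.009],"delta_rot": [0,0,0]},
    {"gripper": 1,"linear": [0.036,-0.01,0.011],"delta_rot": [0,0,0]},
    {"gripper": 1,"linear": [0.046,-0.012,0.012],"delta_rot": [0,0,0]},
  ],
)

```text
clock: 7.5
position: [0.5464, 0.1627, 0.1193]
ee_rot: [-0.002, 0.139, 0.99, -0.001]
contact_force: [-5.1, -5.5, 2.6]
width: 0.0183
gripper_force: 34.0
```

Emit:
send_rows(
  increments=[
    {"gripper": 1,"linear": [0.009,-0.003,0.001],"delta_rot": [0,0,0]},
    {"gripper": 1,"linear": [0.019,-0.006,0.0],"delta_rot": [0,0,0]},
    {"gripper": 1,"linear": [0.028,-0.009,-0.002],"delta_rot": [0,0,0]},
    {"gripper": 1,"linear": [0.038,-0.011,-0.004],"delta_rot": [0,0,0]},
    {"gripper": 1,"linear": [0.045,-0.013,-0.007],"delta_rot": [0,0,0]},
  ],
)

```text
clock: 8.0
position: [0.5944, 0.1493, 0.1123]
ee_rot: [0.001, 0.139, 0.99, -0.0]
contact_force: [-1.9, -5.1, 5.1]
width: 0.0179
gripper_force: 29.1
```

Emit:
send_rows(
  increments=[
    {"gripper": 1,"linear": [0.006,-0.002,-0.003],"delta_rot": [0,0,0]},
    {"gripper": 1,"linear": [0.012,-0.0035,-0.006],"delta_rot": [0,0,0]},
    {"gripper": 1,"linear": [0.015,-0.0045,-0.007],"delta_rot": [0,0,0]},
    {"gripper": 1,"linear": [0.015,-0.0045,-0.007],"delta_rot": [0,0,0]},
  ],
)

```text
clock: 8.4
position: [0.6071, 0.1458, 0.1061]
ee_rot: [-0.001, 0.139, 0.99, 0.0]
contact_force: [-7.6, -3.3, 10.5]
width: 0.0175
gripper_force: 29.4
```

At the stop: the reaction is about 11 N, against the 1.5 N needed to move the lid. I release, lift, and back off to look at the box.

Emit:
send_rows(
  increments=[
    {"gripper": 0,"linear": [0,0,0],"delta_rot": [0,0,0]},
    {"gripper": 0,"linear": [0,0,0],"delta_rot": [0,0,0]},
    {"gripper": 0,"linear": [0,0,0],"delta_rot": [0,0,0]},
    {"gripper": 0,"linear": [0,0,0.04],"delta_rot": [0,0,0]},
    {"gripper": 0,"linear": [0,0,0.08],"delta_rot": [0,0,0]},
    {"gripper": 0,"linear": [0,0,0.12],"delta_rot": [0,0,0]},
    {"gripper": 0,"linear": [-0.04,0.01,0.14],"delta_rot": [0,0,0]},
    {"gripper": 0,"linear": [-0.08,0.02,0.14],"delta_rot": [0,0,0]},
  ],
)

```text
clock: 9.2
position: [0.5305, 0.1667, 0.2477]
ee_rot: [0.004, 0.139, 0.99, 0.002]
contact_force: [-0.6, 0.3, 0.1]
width: 0.0424
gripper_force: 0.0
```

Emit:
send_rows(
  increments=[
    {"gripper": 0,"linear": [-0.04,0.01,0],"delta_rot": [0,0,0]},
    {"gripper": 0,"linear": [-0.08,0.02,0],"delta_rot": [0,0,0]},
    {"gripper": 0,"linear": [-0.08,0.02,0],"delta_rot": [0,0,0]},
    {"gripper": 0,"linear": [-0.08,0.02,0],"delta_rot": [0,0,0]},
  ],
)

```text
clock: 9.6
position: [0.4481, 0.1863, 0.2449]
ee_rot: [0.001, 0.138, 0.99, 0.001]
contact_force: [0.3, 0.0, 0.1]
width: 0.0425
gripper_force: 0.0
```

Run:
```python
from box import *
s=get_state();print(s["position"],s["ee_rot"],s["width"])
p,K,W=cam("wrist"); np.savez("w7.npz",p=p,K=K,W=W)
b,Ks,Ws=cam("scene"); np.savez("s7.npz",p=b,K=Ks,W=Ws)
t,Kt,Wt=cam("top"); np.savez("t7.npz",p=t,K=Kt,W=Wt)
o=np.zeros((384,800,3),np.uint8); o[:,:512]=p; o[:288,512:]=cv2.resize(b[110:210,150:250],(288,288),interpolation=cv2.INTER_CUBIC); cv2.imwrite("pics/w7.png",o)
for n,(k,w) in(("wrist",(K,W)),("scene",(Ks,Ws))):
  for th in(1.8,1.9,2.0): print(n,th,[proj(k,w,lidpt(setup((.513,.1726),np.radians(-15.8)),*q)).round(1).tolist() for q in((.0875,.0,th,-.064),(.0875,.0,th,.064),(.1055,.0045,th,0))])
```

```text
[0.44809122 0.18633807 0.24488105] [1.10781868e-03 1.38305829e-01 9.90388748e-01 6.31346394e-04] 0.04248091462001462
wrist 1.8 [[190.5, 305.3], [316.9, 305.1], [253.9, 323.4]]
wrist 1.9 [[191.3, 310.7], [315.9, 310.5], [253.8, 329.4]]
wrist 2.0 [[192.3, 315.2], [314.8, 314.9], [253.7, 334.2]]
scene 1.8 [[234.5, 163.2], [208.4, 145.4], [222.8, 148.6]]
scene 1.9 [[236.7, 162.7], [210.6, 145.0], [225.4, 148.1]]
scene 2.0 [[238.8, 162.4], [212.7, 144.8], [227.9, 148.0]]
```

View pics/w7.png

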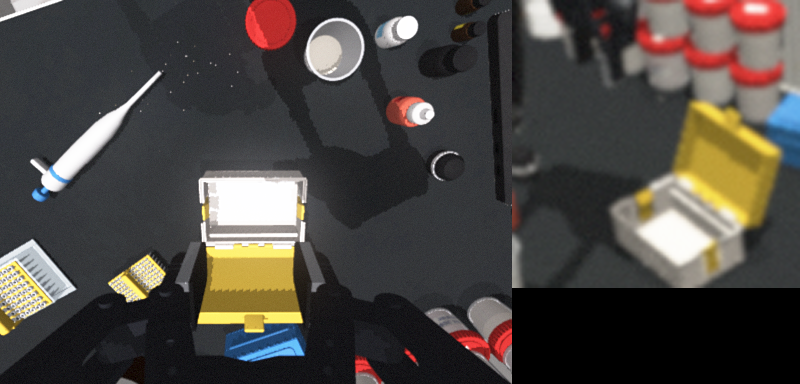

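The wrist view shows the lid folded back: its front edge is at row ~322 with the tab at (255,323), about where 2.0 rad is predicted. The box is open, rim at cols 201–306 and rows 172–245, with yellow clips at (206,213) and (303,212). The pipette and other bystanders are untouched. That is the last picture, so everything from here is numeric.

Run:
```python
from box import *
d=np.load("w7.npz"); p,K,W=d["p"],d["K"],d["W"]
hsv=cv2.cvtColor(p,cv2.COLOR_BGR2HSV); m=cv2.inRange(hsv,(15,110,60),(38,255,255)); m[:185]=0;m[340:]=0
n,l,st,ce=cv2.connectedComponentsWithStats(m)
for i in range(1,n):
    if st[i,4]>20: print(st[i],ce[i].round(1))
g=cv2.cvtColor(p,cv2.COLOR_BGR2GRAY)
for c in(215,235,255,275,292): print(c,g[168:186,c],"|",g[232:250,c])
for r in(190,200,225,235): print(r,g[r,196:214],"|",g[r,294:312])
y=np.radians(-15.8)
for c0 in((.5085,.1738),(.513,.1726)):
    c,ex,ey=setup(c0,y); f=lambda X,Y,Z:proj(K,W,c+X*ex+Y*ey+[0,0,Z]).round(1).tolist()
    print("rim",f(-.0425,-.062,.051),f(-.0425,.062,.051),f(.0425,-.062,.051),f(.0425,.062,.051),"clip top",f(.009,.06,.05),f(-.009,.06,.05),f(0,-.056,.05),"foot",f(-.041,0,0))
```

```text
[202 198   7  23 115] [205.1 210.2]
[297 203   8  17 112] [300.3 210.7]
[ 197  244  107   89 7283] [249.9 287.2]
[108 255  58  45 540] [137.2 278.5]
[  3 261  49  44 324] [ 29.5 281.6]
[  0 303  23  33 346] [  6.9 321.2]
215 [ 66  70  87 126 125 124 128 126 155 196 236 250 245 253 241 231 230 228] | [130 168 245 255 249 188 132 128 134 207 249 240 226 242 251 255 252 235]
235 [ 72  77  98 135 134 131 126 126 134 184 249 253 249 253 253 254 254 254] | [143 186 251 255 252 175 134 131 142 228 251 202 198 230 239 238 233 232]
255 [ 83  79 118 154 141 132 130 132 139 193 251 254 250 253 253 254 254 254] | [144 201 253 255 249 165 136 138 146 234 254 189 203 230 239 236 230 231]
275 [ 67  71  93 131 132 130 128 134 156 204 224 209 198 214 234 252 255 254] | [152 232 255 255 247 158 140 137 148 233 255 226 207 250 255 255 252 233]
292 [ 57  60  94 125 127 128 129 120 127 161 203 205 210 238 254 255 255 254] | [140 228 255 255 249 155 133 133 140 235 255 244 237 213 203 238 233 232]
190 [ 65  63 105 248 246 237 255 211 121 115 115 130 228 230 225 226 225 225] | [252 252 252 204 153 148 127 121 148 200 187 207 171  97  68  65  67  65]
200 [ 72  71  70 144 255 237 245 255 206 117 101  98 128 196 222 224 225 224] | [252 253 238 161 131 128 119 149 243 238 196 196 122  82  82  82  82  79]
225 [ 69  74  67  67 105 250 247 241 255 213 120 115 114 116 159 151 142 143] | [191 204 168 156 150 146 162 255 252 253 237 131  65  71  75  83  79  75]
235 [ 65  65  66  61  61 132 255 245 247 237 156 111 142 211 255 255 255 255] | [255 255 255 221 153 157 239 253 250 255 198  75  55  62  64  71  75  69]
rim [199.4, 177.6] [306.5, 177.5] [202.8, 243.8] [302.8, 243.6] clip top [302.4, 218.3] [303.1, 204.4] [206.2, 211.5] foot [252.5, 168.3]
rim [199.6, 181.5] [306.3, 181.3] [203.0, 247.2] [302.6, 247.0] clip top [302.2, 221.9] [303.0, 208.0] [206.5, 215.1] foot [252.5, 171.8]
```

Emit:
send_rows(
  increments=[
    {"gripper": 0,"linear": [0,-0.03,0],"delta_rot": [0,0,0.06]},
    {"gripper": 0,"linear": [0.004,-0.075,0],"delta_rot": [0,0,0.12]},
    {"gripper": 0,"linear": [0.01,-0.12,0],"delta_rot": [0,0,0.18]},
    {"gripper": 0,"linear": [0.016,-0.165,0],"delta_rot": [0,0,0.24]},
    {"gripper": 0,"linear": [0.02,-0.21,0],"delta_rot": [0,0,0.3]},
    {"gripper": 0,"linear": [0.025,-0.255,0],"delta_rot": [0,0,0.36]},
    {"gripper": 0,"linear": [0.03,-0.3,0],"delta_rot": [0,0,0.42]},
    {"gripper": 0,"linear": [0.035,-0.345,0],"delta_rot": [0,0,0.48]},
  ],
)

```text
clock: 10.55
position: [0.4839, -0.1624, 0.244]
ee_rot: [0.0, -0.101, 0.995, 0.0]
contact_force: [0.7, -0.0, -0.0]
width: 0.0427
gripper_force: 0.0
```

Emit:
send_rows(
  increments=[
    {"gripper": 0,"linear": [0.003,-0.043,0],"delta_rot": [0,0,0.03]},
    {"gripper": 0,"linear": [0.003,-0.043,0],"delta_rot": [0,0,0.03]},
    {"gripper": 0,"linear": [0.003,-0.043,0],"delta_rot": [0,0,0.03]},
    {"gripper": 0,"linear": [0.003,-0.043,0],"delta_rot": [0,0,0.03]},
  ],
)

```text
clock: 10.95
position: [0.4862, -0.2019, 0.2439]
ee_rot: [-0.0, -0.115, 0.993, 0.001]
contact_force: [0.2, 0.4, 0.2]
width: 0.043
gripper_force: 0.0
```

Run:
```python
from box import *
s=get_state();print(s["position"],s["ee_rot"],s["qpos"].round(2))
p,K,W=cam("wrist"); np.savez("w8.npz",p=p,K=K,W=W)
hsv=cv2.cvtColor(p,cv2.COLOR_BGR2HSV); m=cv2.inRange(hsv,(15,130,60),(38,255,255)); m[360:]=0
mo=cv2.morphologyEx(m,cv2.MORPH_OPEN,np.ones((5,5),np.uint8))
n,l,st,ce=cv2.connectedComponentsWithStats(mo)
for i in range(1,n):
    if st[i,4]>100: print(st[i],ce[i].round(1),cv2.minAreaRect(np.argwhere(l==i)[:,::-1].astype(np.float32)))
# full yellow/tips extent
mc=cv2.morphologyEx(cv2.inRange(hsv,(15,60,60),(40,255,255)),cv2.MORPH_CLOSE,np.ones((9,9),np.uint8))
for k in cv2.findContours(mc,0,2)[0]:
    if cv2.contourArea(k)>3000: print("blob",cv2.contourArea(k),cv2.approxPolyDP(k,4,True).reshape(-1,2).tolist(),cv2.minAreaRect(k))
print([proj(K,W,np.array([.544,-.188,z])).round(1).tolist() for z in(.04,.07)])
```

```text
[ 0.48616948 -0.20193342  0.24387803] [-2.66801435e-04 -1.15179259e-01  9.93344456e-01  6.77304324e-04] [-0.53  0.18  1.54  0.    1.42 -2.33]
[ 97   0  30  27 367] [114.   14.3] ((113.36652374267578, 14.696826934814453), (14.395196914672852, 38.74594497680664), 42.27368927001953)
[240 178  16   7 103] [247.4 180.8] ((247.5, 181.0), (6.0, 15.0), 90.0)
[243 197  10  29 260] [248.  211.1] ((247.5, 211.0), (28.0, 9.0), 90.0)
[479 212  24  18 286] [490.6 220.2] ((490.4000244140625, 220.20001220703125), (24.149534225463867, 12.521980285644531), 26.56505012512207)
[369 237   9  39 283] [373.7 255.8] ((373.0, 256.0), (38.0, 8.0), 90.0)
[ 460  255   52   85 2810] [489.8 294.2] ((494.8926696777344, 295.56585693359375), (92.64904022216797, 45.139244079589844), 69.775146484375)
blob 5327.0 [[295, 177], [200, 178], [203, 234], [239, 234], [245, 244], [256, 241], [257, 233], [292, 234]] ((247.89234924316406, 210.27911376953125), (67.43931579589844, 95.02979278564453), 89.29268646240234)
[[249.5, 207.5], [249.5, 216.8]]
```

Run:
```python
from box import *
d=np.load("w8.npz"); p,K,W=d["p"],d["K"],d["W"]
y=np.radians(13.5); ex=np.array([np.cos(y),np.sin(y),0]); ey=np.array([-np.sin(y),np.cos(y),0])
P=get_state()["position"]
F=lambda uv,z:((onz(K,W,uv,z)-P)@ex*1000).round(1).tolist().__str__()+","+((onz(K,W,uv,z)-P)@ey*1000).round(1).__str__()
for z in(.041,.046):print(z,"plate",[F(u,z) for u in((200,178),(295,177),(203,234.5),(292,234.5))])
hsv=cv2.cvtColor(p,cv2.COLOR_BGR2HSV); m=cv2.inRange(hsv,(15,130,60),(38,255,255))
# bridge top face: per-row yellow extent around centre
for r in range(172,250,4):
    w=np.where(m[r,236:262])[0]+236; print(r,w.min() if len(w) else None,w.max() if len(w) else None,len(w),hsv[r,242:254:3,2])
g=cv2.cvtColor(p,cv2.COLOR_BGR2GRAY)
print("tray col250 rows",g[160:182,225],g[232:262,225])
print("row205",g[205,180:206],g[205,288:315])
c=setup((.5085,.1738),0)[0]
```

```text
0.041 plate ['21.4,-58.9', '20.7,53.8', '95.0,-59.0', '95.5,53.0']
0.046 plate ['20.0,-58.1', '19.3,53.1', '92.6,-58.2', '93.1,52.2']
172 None None 0 [226 226 226 227]
176 None None 0 [255 253 255 245]
180 239 255 17 [155 159 159 159]
184 242 255 13 [241 255 255 234]
188 240 255 4 [244 255 255 255]
192 243 256 6 [251 255 255 255]
196 240 255 4 [242 255 254 245]
200 242 261 17 [248 235 229 220]
204 244 255 10 [249 228 229 220]
208 242 256 15 [235 227 230 223]
212 244 255 10 [248 229 229 219]
216 241 255 12 [231 228 228 220]
220 243 256 14 [253 226 227 220]
224 244 252 9 [249 227 225 226]
228 240 256 10 [253 255 255 255]
232 244 255 3 [253 255 255 255]
236 241 255 8 [163 255 255 255]
240 241 255 8 [255 255 255 255]
244 None None 0 [74 98 93 84]
248 None None 0 [70 72 73 70]
tray col250 rows [ 66  78 174 243 241 240 240 239 234 222 219 219 220 220 227 247 251 236
 239 240 240 242] [243 251 226  93  73  80  72  72  74  69  68  71  70  72  65  65  68  64
  65  67  66  65  66  64  66  63  63  64  59  64]
row205 [ 67  65  70  69  72  68  70  73  74  70  73  75  73  75  74  74  71  91
 203 243 249 248 242 242 253 234] [180 177 192 211 198 198 221 245 245 244 155  63  57  57  58  58  53  56
  54  53  54  53  52  54  49  50  52]
```

Emit:
send_rows(
  increments=[
    {"gripper": 0,"linear": [0.03,0.006,-0.01],"delta_rot": [0,0,0.005]},
    {"gripper": 0,"linear": [0.057,0.0113,-0.04],"delta_rot": [0,0,0.005]},
    {"gripper": 0,"linear": [0.057,0.0113,-0.085],"delta_rot": [0,0,0.005]},
    {"gripper": 0,"linear": [0.057,0.0113,-0.125],"delta_rot": [0,0,0.005]},
    {"gripper": 0,"linear": [0.057,0.0113,-0.155],"delta_rot": [0,0,0.005]},
    {"gripper": 0,"linear": [0.057,0.0113,-0.175],"delta_rot": [0,0,0.005]},
    {"gripper": 0,"linear": [0.057,0.0113,-0.175],"delta_rot": [0,0,0.005]},
  ],
)

```text
clock: 11.7
position: [0.5408, -0.1884, 0.0666]
ee_rot: [-0.003, -0.119, 0.993, 0.002]
contact_force: [0.6, -0.2, -0.0]
width: 0.0426
gripper_force: 0.0
```

Run:
```python
from box import *
s=get_state();print(s["position"],s["ee_rot"],s["contact_force"])
p,K,W=cam("wrist"); np.savez("w9.npz",p=p,K=K,W=W); P=s["position"]
hsv=cv2.cvtColor(p,cv2.COLOR_BGR2HSV); m=cv2.inRange(hsv,(15,110,60),(38,255,255))
mo=cv2.morphologyEx(m,cv2.MORPH_CLOSE,np.ones((3,3),np.uint8))
for r in(185,200,215,230,245,260,275,290):
    w=np.where(mo[r,225:275])[0]+225; print(r,w.min() if len(w) else 0,w.max() if len(w) else 0,len(w))
print([proj(K,W,P+[0,0,d]).round(1).tolist() for d in(0,.02)])
g=cv2.cvtColor(p,cv2.COLOR_BGR2GRAY); print(g[240,215:285])
```

```text
[ 0.5408122  -0.18835905  0.06657215] [-0.00279022 -0.11880028  0.99291226  0.00198856] [ 0.5957243  -0.19949668 -0.02305074]
185 229 274 32
200 229 274 34
215 230 274 34
230 230 274 34
245 229 274 37
260 228 274 43
275 232 259 28
290 236 255 20
[[249.1, 235.4], [249.2, 252.3]]
[183 155 180 190 190 227 235 184 124 110 127 157 219 225 187 189 188 188
 178 153 154 198 168 148 145 146 146 152 146 151 155 155 156 167 167 163
 151 137 137 133 133 216 204 189 188 187 172 222 235 190 126  97  99 135
 220 240 206 186 188 186 173 223 232 185 122  95  99 128 193 236]
```

Emit:
send_rows(
  increments=[
    {"gripper": 0,"linear": [0,0,0],"delta_rot": [0,0,0]},
    {"gripper": 0,"linear": [0,0,-0.01],"delta_rot": [0,0,0]},
    {"gripper": 0,"linear": [0,0,-0.018],"delta_rot": [0,0,0]},
    {"gripper": 0,"linear": [0,0,-0.022],"delta_rot": [0,0,0]},
    {"gripper": 0,"linear": [0,0,-0.022],"delta_rot": [0,0,0]},
  ],
)

```text
clock: 12.25
position: [0.5424, -0.1908, 0.0466]
ee_rot: [-0.001, -0.118, 0.993, 0.0]
contact_force: [0.3, 0.4, -0.7]
width: 0.0425
gripper_force: 0.0
```

Emit:
send_rows(
  increments=[
    {"gripper": 0,"linear": [0,0,-0.003],"delta_rot": [0,0,0]},
    {"gripper": 0.6,"linear": [0,0,-0.003],"delta_rot": [0,0,0]},
    {"gripper": 1,"linear": [0,0,-0.003],"delta_rot": [0,0,0]},
    {"gripper": 1,"linear": [0,0,-0.003],"delta_rot": [0,0,0]},
    {"gripper": 1,"linear": [0,0,-0.003],"delta_rot": [0,0,0]},
    {"gripper": 1,"linear": [0,0,-0.003],"delta_rot": [0,0,0]},
  ],
  newtons=60,
)

```text
clock: 12.85
position: [0.5432, -0.1911, 0.0446]
ee_rot: [0.0, -0.118, 0.993, -0.0]
contact_force: [-0.3, -0.2, 1.4]
width: 0.0068
gripper_force: 58.8
```

Emit:
send_rows(
  increments=[
    {"gripper": 1,"linear": [0,0,0.003],"delta_rot": [0,0,0]},
    {"gripper": 1,"linear": [0,0,0.007],"delta_rot": [0,0,0]},
    {"gripper": 1,"linear": [0,0,0.012],"delta_rot": [0,0,0]},
    {"gripper": 1,"linear": [0,0,0.012],"delta_rot": [0,0,0]},
  ],
)

```text
clock: 13.25
position: [0.5436, -0.1913, 0.0572]
ee_rot: [0.001, -0.118, 0.993, -0.0]
contact_force: [1.3, 0.1, -1.1]
width: 0.0073
gripper_force: 58.7
```

```bash
cat > rf.py <<'E'
from box import *
def blob(tag):
    s=get_state(); p,K,W=cam("wrist"); np.savez(tag+".npz",p=p,K=K,W=W)
    hsv=cv2.cvtColor(p,cv2.COLOR_BGR2HSV); m=cv2.inRange(hsv,(15,70,60),(40,255,255))
    m=cv2.morphologyEx(m,cv2.MORPH_CLOSE,np.ones((9,9),np.uint8)); m[340:]=0
    k=max(cv2.findContours(m,0,2)[0],key=cv2.contourArea)
    print(tag,s["position"].round(4),s["contact_force"].round(2),"w",round(s["width"],4),cv2.contourArea(k),cv2.approxPolyDP(k,3,True).reshape(-1,2).tolist())
    return s,p,K,W
E
python3 -c "
from rf import *
blob('g1')
d=np.load('w9.npz');import rf
"
```

```text
g1 [ 0.5436 -0.1913  0.0572] [ 1.3   0.06 -1.1 ] w 0.0073 20034.0 [[354, 169], [146, 169], [157, 286], [161, 287], [163, 278], [172, 278], [173, 287], [178, 278], [186, 278], [188, 287], [193, 278], [202, 278], [204, 284], [210, 263], [206, 252], [226, 249], [221, 246], [222, 236], [238, 239], [242, 250], [243, 316], [258, 315], [258, 244], [269, 236], [278, 237], [275, 250], [294, 252], [294, 260], [289, 262], [293, 265], [294, 283], [297, 284], [298, 277], [306, 277], [312, 286], [312, 278], [321, 277], [327, 286], [327, 278], [336, 277], [342, 286]]
```

Emit:
send_rows(
  increments=[
    {"gripper": 1,"linear": [0,0,0.012],"delta_rot": [0,0,0]},
    {"gripper": 1,"linear": [0,0,0.03],"delta_rot": [0,0,0]},
    {"gripper": 1,"linear": [0,0,0.05],"delta_rot": [0,0,0]},
    {"gripper": 1,"linear": [0,0,0.075],"delta_rot": [0,0,0]},
    {"gripper": 1,"linear": [0,0,0.1],"delta_rot": [0,0,0]},
    {"gripper": 1,"linear": [0,0,0.12],"delta_rot": [0,0,0]},
    {"gripper": 1,"linear": [0,0,0.13],"delta_rot": [0,0,0]},
    {"gripper": 1,"linear": [0,0,0.13],"delta_rot": [0,0,0]},
  ],
)

```text
clock: 14.1
position: [0.5439, -0.1914, 0.1882]
ee_rot: [0.002, -0.118, 0.993, -0.001]
contact_force: [0.3, 0.3, -1.1]
width: 0.0072
gripper_force: 58.7
```

```bash
python3 -c "
from rf import *
s,p,K,W=blob('g2')
print(s['ee_rot'],s['moment'])
P=s['position']; q=s['ee_rot']
# front edge & dims at plate height guess
T=R.from_quat([q[1],q[2],q[3],q[0]]).as_matrix()
for z in (-.006,0,.006):
  print(z,[(T.T@(onz(K,W,u,P[2]+z)-P)*1000).round(1)[:2].tolist() for u in((146,169),(354,169),(161,287),(342,286))])
"
```

```text
g2 [ 0.5439 -0.1914  0.1882] [ 0.35  0.34 -1.12] w 0.0072 20079.0 [[145, 170], [158, 287], [163, 278], [172, 278], [173, 287], [178, 278], [186, 278], [188, 287], [193, 278], [202, 278], [204, 284], [207, 265], [211, 263], [206, 260], [206, 252], [225, 250], [222, 237], [242, 241], [241, 315], [257, 316], [257, 252], [260, 240], [269, 236], [278, 237], [275, 250], [294, 252], [294, 260], [289, 262], [293, 265], [294, 283], [297, 284], [298, 277], [306, 277], [312, 286], [312, 278], [321, 277], [327, 286], [327, 278], [336, 277], [339, 286], [343, 285], [353, 168]]
[ 1.51371635e-03 -1.17852855e-01  9.93029469e-01 -9.41431791e-04] [-0.04211246 -0.00018671 -0.00467223]
-0.006 [[37.1, -56.5], [37.2, 57.4], [-38.2, -54.7], [-37.2, 57.5]]
0 [[38.5, -54.5], [38.7, 55.4], [-34.1, -52.8], [-33.2, 55.5]]
0.006 [[40.0, -52.5], [40.1, 53.4], [-30.0, -50.9], [-29.1, 53.5]]
```

Emit:
send_rows(
  increments=[
    {"gripper": 1,"linear": [0,0.005,0.015],"delta_rot": [0,0,0]},
    {"gripper": 1,"linear": [0,0.02,0.03],"delta_rot": [0,0,-0.02]},
    {"gripper": 1,"linear": [-0.003,0.045,0.037],"delta_rot": [0,0,-0.06]},
    {"gripper": 1,"linear": [-0.008,0.075,0.037],"delta_rot": [0,0,-0.1]},
    {"gripper": 1,"linear": [-0.012,0.11,0.037],"delta_rot": [0,0,-0.15]},
    {"gripper": 1,"linear": [-0.016,0.145,0.037],"delta_rot": [0,0,-0.2]},
    {"gripper": 1,"linear": [-0.02,0.18,0.037],"delta_rot": [0,0,-0.25]},
    {"gripper": 1,"linear": [-0.024,0.215,0.037],"delta_rot": [0,0,-0.3]},
  ],
  newtons=80,
)

```text
clock: 14.95
position: [0.5177, 0.0254, 0.2217]
ee_rot: [-0.002, 0.033, 0.999, 0.0]
contact_force: [1.0, -0.5, -0.1]
width: 0.0053
gripper_force: 79.0
```

Emit:
send_rows(
  increments=[
    {"gripper": 1,"linear": [-0.004,0.035,0],"delta_rot": [0,0,-0.05]},
    {"gripper": 1,"linear": [-0.008,0.07,0],"delta_rot": [0,0,-0.1]},
    {"gripper": 1,"linear": [-0.01,0.1,0],"delta_rot": [0,0,-0.15]},
    {"gripper": 1,"linear": [-0.011,0.125,0],"delta_rot": [0,0,-0.18]},
    {"gripper": 1,"linear": [-0.0115,0.14,0],"delta_rot": [0,0,-0.2]},
    {"gripper": 1,"linear": [-0.0115,0.15,0],"delta_rot": [0,0,-0.213]},
    {"gripper": 1,"linear": [-0.0115,0.15,0],"delta_rot": [0,0,-0.213]},
    {"gripper": 1,"linear": [-0.0115,0.15,0],"delta_rot": [0,0,-0.213]},
  ],
)

```text
clock: 15.75
position: [0.5068, 0.1737, 0.2222]
ee_rot: [-0.001, 0.138, 0.99, -0.001]
contact_force: [-0.1, -0.3, 0.1]
width: 0.0052
gripper_force: 79.0
```

```bash
python3 -c "
from rf import *
s,p,K,W=blob('g3')
print(s['ee_rot'],s['moment'])
g=cv2.cvtColor(p,cv2.COLOR_BGR2GRAY)
c,ex,ey=setup((.5085,.1738),np.radians(-15.9)); f=lambda X,Y,Z:proj(K,W,c+X*ex+Y*ey+[0,0,Z]).round(1).tolist()
print('rim pred',f(-.0425,-.062,.051),f(-.0425,.062,.051))
for col in(190,220,250,280,310): print(col,g[90:170:2,col])
"
```

```text
g3 [0.5068 0.1737 0.2222] [-0.06 -0.28  0.06] w 0.0052 22519.5 [[91, 252], [117, 279], [134, 273], [142, 262], [153, 261], [158, 287], [163, 278], [172, 278], [173, 287], [178, 278], [186, 278], [185, 289], [203, 289], [210, 277], [206, 266], [213, 262], [206, 260], [206, 252], [229, 249], [221, 246], [222, 237], [243, 240], [243, 316], [257, 315], [255, 262], [259, 239], [277, 236], [278, 246], [271, 249], [294, 252], [294, 260], [287, 262], [293, 265], [290, 276], [297, 289], [314, 289], [314, 278], [322, 278], [323, 286], [327, 286], [327, 278], [336, 277], [339, 286], [343, 285], [354, 169], [308, 168], [302, 155], [298, 169], [202, 169], [200, 155], [192, 168], [147, 168], [150, 226], [141, 227], [133, 221]]
[-1.07287395e-03  1.37555490e-01  9.90493288e-01 -6.18931838e-04] [-0.05411902 -0.00026652 -0.00508153]
rim pred [190.3, 127.8] [310.2, 128.1]
190 [ 44  50  54  45  51  53  52  52  52  53  52  53  52  55  59  56  61  55
  63  86 217 254 251 250 243 243 248 205 200 163 154 131 104 104  76  78
  74  73  74  86]
220 [ 53  50  48  50  56  55  58  56  60  59  63  65  66  63  66  68  67  65
  88 211 241 248 251 253 253 253 253 253 253 252 253 254 254 254 254 254
 254 254 254 253]
250 [ 48  50  54  54  57  59  62  60  55  63  64  65  64  67  67  71  73  77
 109 200 237 251 252 252 253 248 178 201 227 182 201 245 230 236 241 228
 235 229 230 215]
280 [ 49  56  55  55  56  57  53  53  56  57  61  62  61  58  65  63  65  65
 100 194 234 247 251 252 253 189 177 180 184 193 181 202 227 228 230 227
 227 229 227 203]
310 [ 51  46  39  45  38  40  45  38  40  40  39  41  41  46  40  40  42  45
  45  69 161 172 174 173 153 141 129 115 112 126 114  90  95  75  56  56
  58  55  54  98]
```

```bash
python3 -c "
from rf import *
for tag in('w7','g3'):
  d=np.load(tag+'.npz'); p,K,W=d['p'],d['K'],d['W']
  c,ex,ey=setup((.5085,.1738),np.radians(-15.9)); f=lambda X,Y,Z:proj(K,W,c+X*ex+Y*ey+[0,0,Z]).round(1).tolist()
  print(tag,'clip front inner/outer',f(-.009,-.0575,.05),f(-.009,.0575,.05),f(-.009,-.061,.05),f(-.009,.061,.05),'foot',f(-.041,0,0),'rim',f(-.0425,0,.051))
  m=cv2.inRange(cv2.cvtColor(p,cv2.COLOR_BGR2HSV),(15,110,60),(38,255,255))
  r0,r1=(196,222) if tag=='w7' else (144,168)
  for r in range(r0,r1,3): w=np.where(m[r,180:320])[0]+180; print(r,w[w<250],w[w>250])
"
```

```text
w7 clip front inner/outer [204.7, 204.4] [301.0, 204.4] [201.7, 204.4] [304.0, 204.4] foot [252.6, 168.3] rim [253.0, 177.5]
196 [] []
199 [206 207] [298 299]
202 [205 206 207] []
205 [203 204 205 206 207 208] [297 298 299 300 301 302 303]
208 [202 203 204 205 206 207 208] [298 299 300 301 302 303 304]
211 [202 203 204 205 206 207 208] [297 298 299 300 301 302 303 304]
214 [202 203 204 205 206 207 208] [297 298 299 300 301 302 303]
217 [202 203 204 205 206 207] [298 299 300 301 302 303]
220 [203] []
g3 clip front inner/outer [196.4, 159.5] [304.0, 159.7] [193.1, 159.5] [307.2, 159.8] foot [250.2, 124.3] rim [250.2, 127.9]
144 [] []
147 [] []
150 [] []
153 [] []
156 [198 199 200] [300 301 302]
159 [196 197 198 199 200] [300 301 302 303 304 305]
162 [193 194 195 196 197 198 199 200] [300 301 302 303 304 305 306 307]
165 [193 194 195 196 197 198 199] [300 301 302 303 304 305 306 307]
```

Emit:
send_rows(
  increments=[
    {"gripper": 1,"linear": [0.002,0,-0.01],"delta_rot": [0,0,0]},
    {"gripper": 1,"linear": [0.002,0,-0.035],"delta_rot": [0,0,0]},
    {"gripper": 1,"linear": [0.002,0,-0.065],"delta_rot": [0,0,0]},
    {"gripper": 1,"linear": [0.002,0,-0.09],"delta_rot": [0,0,0]},
    {"gripper": 1,"linear": [0.002,0,-0.11],"delta_rot": [0,0,0]},
    {"gripper": 1,"linear": [0.002,0,-0.12],"delta_rot": [0,0,0]},
    {"gripper": 1,"linear": [0.002,0,-0.12],"delta_rot": [0,0,0]},
  ],
)

```text
clock: 16.5
position: [0.5083, 0.1732, 0.1016]
ee_rot: [-0.002, 0.138, 0.99, -0.001]
contact_force: [-0.1, -0.6, -1.0]
width: 0.0052
gripper_force: 78.9
```

```bash
python3 -c "
from rf import *
s,p,K,W=blob('g4'); print(s['ee_rot'])
c,ex,ey=setup((.5085,.1738),np.radians(-15.9)); f=lambda X,Y,Z:proj(K,W,c+X*ex+Y*ey+[0,0,Z]).round(1).tolist()
print('rim',f(-.0425,-.062,.051),f(-.0425,.062,.051))
d=s['position']-c; print('box frame',d@ex,d@ey)
g=cv2.cvtColor(p,cv2.COLOR_BGR2GRAY)
for col in(220,250,280): print(col,g[80:172:2,col])
print(g[162,110:160],g[162,340:390])
"
```

```text
g4 [0.5083 0.1732 0.1016] [-0.12 -0.61 -1.03] w 0.0052 21265.5 [[145, 170], [158, 287], [163, 289], [164, 277], [172, 277], [172, 288], [183, 297], [202, 292], [210, 277], [206, 266], [213, 262], [206, 260], [206, 252], [229, 249], [221, 246], [222, 236], [244, 241], [243, 325], [238, 328], [237, 339], [262, 339], [261, 327], [257, 325], [257, 240], [277, 236], [278, 247], [272, 250], [294, 252], [294, 260], [287, 262], [293, 265], [290, 276], [299, 293], [316, 298], [324, 289], [340, 289], [343, 285], [353, 168]]
[-1.74013158e-03  1.38313474e-01  9.90386780e-01 -6.16358723e-04]
rim [158.4, 145.9] [341.9, 146.1]
box frame 1.0088859282936696e-05 -0.0006100456359611795
220 [ 53  48  55  51  55  54  58  57  47  53  53  52  54  51  54  57  56  58
  59  59  57  56  63  59  65  63  58  64  67  69 102 135 126 203 251 232
 251 250 176 185 185 186 186 185 170 221]
250 [ 48  48  53  53  51  50  47  46  55  51  56  52  55  52  55  56  52  58
  57  54  54  62  57  60  58  64  62  68  62  64 102 136 127 218 250 230
 248 250 162 181 181 181 185 190 171 117]
280 [ 33  36  34  36  32  39  39  41  36  56  59  64  58  61  62  65  61  56
  61  52  52  58  56  52  59  59  59  58  62  56  89 130 122 209 249 234
 250 253 190 179 182 183 183 183 170 223]
[ 63  59  60  57  59  57  57  57  62  59  63  59  59  62  58  65  64  59
  54  63  60  60  67  65  63  64  63  65  64  67  69  65  62  63  66  67
  65  70  67  64  67  68  68  67  72  69  69  87 208 253] [210 144  76  55  51  53  50  53  63  71  70  68  69  68  71  67  66  64
  66  70  62  67  67  65  64  65  66  67  65  64  62  63  62  62  68  59
  66  56  59  58  61  57  63  61  60  60  60  58  57  60]
```

Emit:
send_rows(
  increments=[
    {"gripper": 1,"linear": [0,0,-0.008],"delta_rot": [0,0,0]},
    {"gripper": 1,"linear": [0,0,-0.016],"delta_rot": [0,0,0]},
    {"gripper": 1,"linear": [0,0,-0.024],"delta_rot": [0,0,0]},
    {"gripper": 1,"linear": [0,0,-0.032],"delta_rot": [0,0,0]},
    {"gripper": 1,"linear": [0,0,-0.04],"delta_rot": [0,0,0]},
    {"gripper": 1,"linear": [0,0,-0.04],"delta_rot": [0,0,0]},
  ],
)

```text
clock: 17.15
position: [0.5084, 0.1738, 0.0619]
ee_rot: [-0.001, 0.138, 0.99, -0.0]
contact_force: [-1.2, 0.1, -1.0]
width: 0.0054
gripper_force: 78.9
```

Emit:
send_rows(
  increments=[
    {"gripper": 1,"linear": [0,0,-0.003],"delta_rot": [0,0,0]},
    {"gripper": 1,"linear": [0,0,-0.006],"delta_rot": [0,0,0]},
    {"gripper": 1,"linear": [0,0,-0.009],"delta_rot": [0,0,0]},
    {"gripper": 1,"linear": [0,0,-0.009],"delta_rot": [0,0,0]},
  ],
  newtons=100,
)

```text
clock: 17.55
position: [0.5094, 0.1738, 0.0541]
ee_rot: [-0.0, 0.138, 0.99, -0.0]
contact_force: [0.4, -0.5, -0.3]
width: 0.0036
gripper_force: 98.6
```

Emit:
send_rows(
  increments=[
    {"gripper": 1,"linear": [0,0,-0.002],"delta_rot": [0,0,0]},
    {"gripper": 1,"linear": [0,0,-0.004],"delta_rot": [0,0,0]},
    {"gripper": 1,"linear": [0,0,-0.005],"delta_rot": [0,0,0]},
    {"gripper": 1,"linear": [0,0,-0.005],"delta_rot": [0,0,0]},
  ],
)

```text
clock: 17.95
position: [0.5102, 0.1741, 0.0498]
ee_rot: [0.001, 0.138, 0.99, 0.0]
contact_force: [-0.1, 0.4, 3.1]
width: -0.0
gripper_force: 1.8
```

```bash
python3 -c "
from rf import *
s,p,K,W=blob('g5'); P=s['position']; q=s['ee_rot']
c,ex,ey=setup((.5085,.1738),np.radians(-15.9)); f=lambda X,Y,Z:proj(K,W,c+X*ex+Y*ey+[0,0,Z]).round(1).tolist()
for z in(.036,.042,.048): print(z,'plate top corners',[f(a,b,z+.003) for a,b in((-.037,-.057),(-.037,.057),(.037,-.057),(.037,.057))],'bridge ends top',f(-.037,0,z+.031),f(.037,0,z+.031))
b,Ks,Ws=cam('scene'); np.savez('s9.npz',p=b,K=Ks,W=Ws)
g=lambda X,Y,Z:proj(Ks,Ws,c+X*ex+Y*ey+[0,0,Z]).round(1).tolist()
m=cv2.inRange(cv2.cvtColor(cv2.resize(b,None,fx=4,fy=4,interpolation=cv2.INTER_CUBIC),cv2.COLOR_BGR2HSV),(18,110,60),(38,255,255))
n,l,st,ce=cv2.connectedComponentsWithStats(m[480:900,640:1040])
print([( (st[i,:4]/4+np.array([160,120,0,0])).tolist(),int(st[i,4])) for i in range(1,n) if st[i,4]>60])
for z in(.036,.048): print(z,'scene bridge ends',g(-.037,0,z+.031),g(.037,0,z+.031),g(-.037,0,z+.015),'clip',g(0,-.06,.05))
g1=cv2.cvtColor(p,cv2.COLOR_BGR2GRAY)
for col in(170,200,300,330): print(col,g1[140:200:2,col])
"
```

```text
g5 [0.5102 0.1741 0.0498] [-0.08  0.38  3.09] w -0.0 20514.5 [[351, 169], [143, 169], [146, 211], [133, 221], [136, 249], [152, 251], [156, 285], [162, 276], [170, 276], [171, 285], [177, 276], [185, 276], [186, 285], [191, 276], [199, 276], [204, 285], [206, 276], [217, 276], [220, 251], [234, 250], [236, 240], [246, 240], [248, 245], [253, 240], [263, 240], [265, 250], [274, 250], [280, 262], [290, 263], [290, 273], [283, 274], [290, 277], [291, 284], [295, 284], [296, 276], [304, 276], [306, 284], [310, 284], [311, 276], [319, 276], [321, 284], [325, 284], [326, 276], [334, 276], [336, 284], [340, 284], [343, 251], [357, 250], [360, 220], [348, 209]]
0.036 plate top corners [[146.0, 164.7], [349.2, 165.0], [157.5, 279.2], [337.8, 279.4]] bridge ends top [247.3, 178.1] [247.4, 308.1]
0.042 plate top corners [[142.6, 167.2], [352.4, 167.5], [154.9, 284.8], [340.3, 284.9]] bridge ends top [247.2, 181.6] [247.3, 315.4]
0.048 plate top corners [[139.0, 169.9], [355.9, 170.2], [152.0, 290.6], [343.0, 290.8]] bridge ends top [247.1, 185.3] [247.2, 323.3]
[([195.0, 145.0, 48.0, 46.0], 16899), ([192.75, 175.25, 4.75, 4.0], 227), ([214.75, 192.25, 7.25, 12.25], 836), ([254.25, 202.75, 5.5, 3.0], 169)]
0.036 scene bridge ends [196.1, 186.6] [215.2, 175.9] [196.7, 190.5] clip [218.2, 194.6]
0.048 scene bridge ends [195.6, 183.6] [214.8, 173.0] [196.2, 187.6] clip [218.2, 194.6]
170 [ 62  59  65  66  64 112 136 127 140 125 205 251 238 248 246 229 233 231
 255 131 128 121 231 255 234 229 255 174 126 151]
200 [ 64  69  69  67  65 123 136 135 140 152 224 251 230 249 248 233 233 235
 254 255 255 255 255 235 234 234 234 255 255 255]
300 [ 40  38  41  43  53 130 124 126 126 124 167 215 178 221 162 173 149 144
 144 182 190 193 158 147 153 137 161 196 203 198]
330 [ 44  39  57  55  64 135 132 124 126 123 239 255 238 255 207 225 222 168
 155 148 149 150 151 150 147 152 147 144 145 149]
```

The grip slipped: the fingers shut on top of the bridge. The plate is still level in the box, with its underside at about 41 mm, resting on the clips. The tab pinch, this slip and the scene view all suggest the real fingertips are about 20 mm above the reported TCP. I regrip deeper.

Emit:
send_rows(
  increments=[
    {"gripper": 1,"linear": [0,0,0.006],"delta_rot": [0,0,0]},
    {"gripper": 0.2,"linear": [-0.001,0,0.006],"delta_rot": [0,0,0]},
    {"gripper": 0.2,"linear": [-0.001,0,0.006],"delta_rot": [0,0,0]},
    {"gripper": 0.2,"linear": [-0.001,0,0.006],"delta_rot": [0,0,0]},
    {"gripper": 0.2,"linear": [-0.001,0,-0.004],"delta_rot": [0,0,0]},
    {"gripper": 0.2,"linear": [-0.001,0,-0.01],"delta_rot": [0,0,0]},
    {"gripper": 0.2,"linear": [-0.001,0,-0.01],"delta_rot": [0,0,0]},
  ],
  newtons=50,
)

```text
clock: 18.75
position: [0.5072, 0.1737, 0.0378]
ee_rot: [-0.002, 0.138, 0.99, -0.001]
contact_force: [0.3, 0.1, 0.3]
width: 0.0341
gripper_force: 0.0
```

Emit:
send_rows(
  increments=[
    {"gripper": 0.2,"linear": [0,0,-0.002],"delta_rot": [0,0,0]},
    {"gripper": 0.6,"linear": [0,0,-0.002],"delta_rot": [0,0,0]},
    {"gripper": 1,"linear": [0,0,-0.002],"delta_rot": [0,0,0]},
    {"gripper": 1,"linear": [0,0,-0.002],"delta_rot": [0,0,0]},
    {"gripper": 1,"linear": [0,0,-0.002],"delta_rot": [0,0,0]},
  ],
)

```text
clock: 19.25
position: [0.5085, 0.1738, 0.0374]
ee_rot: [0.0, 0.138, 0.99, -0.0]
contact_force: [-0.2, -1.3, -0.6]
width: 0.0108
gripper_force: 51.5
```

```bash
python3 -c "
from rf import *
s,p,K,W=blob('g6')
c,ex,ey=setup((.5085,.1738),np.radians(-15.9)); f=lambda X,Y,Z:proj(K,W,c+X*ex+Y*ey+[0,0,Z]).round(1).tolist()
for z in(.036,.039,.042,.045): print(z,[f(a,b,z+.003) for a,b in((-.037,-.057),(-.037,.057),(.037,-.057),(.037,.057))])
"
```

```text
g6 [0.5085 0.1738 0.0374] [-0.16 -1.26 -0.64] w 0.0108 22501.5 [[139, 178], [142, 220], [129, 233], [132, 263], [148, 264], [151, 290], [183, 291], [188, 295], [191, 289], [187, 279], [198, 276], [201, 283], [204, 278], [203, 264], [208, 260], [203, 258], [203, 248], [219, 250], [223, 246], [219, 243], [220, 232], [229, 232], [235, 240], [239, 290], [237, 321], [231, 327], [230, 339], [269, 339], [268, 327], [262, 320], [261, 261], [264, 240], [269, 239], [271, 232], [281, 233], [281, 242], [276, 245], [281, 250], [297, 249], [297, 258], [292, 261], [297, 264], [297, 281], [300, 284], [302, 276], [310, 276], [309, 289], [314, 296], [317, 290], [349, 290], [352, 263], [368, 262], [371, 232], [357, 222], [360, 177]]
0.036 [[140.5, 172.9], [357.3, 173.2], [153.4, 293.2], [344.3, 293.4]]
0.039 [[138.6, 174.3], [359.1, 174.6], [151.9, 296.3], [345.7, 296.5]]
0.042 [[136.7, 175.8], [361.0, 176.1], [150.4, 299.4], [347.2, 299.7]]
0.045 [[134.7, 177.4], [363.0, 177.7], [148.8, 302.7], [348.7, 303.0]]
```

Emit:
send_rows(
  increments=[
    {"gripper": 1,"linear": [0,0,-0.001],"delta_rot": [0,0,0]},
    {"gripper": 1,"linear": [0,0,-0.002],"delta_rot": [0,0,0]},
    {"gripper": 1,"linear": [0,0,-0.003],"delta_rot": [0,0,0]},
    {"gripper": 1,"linear": [0,0,-0.003],"delta_rot": [0,0,0]},
  ],
  newtons=80,
)

```text
clock: 19.7
position: [0.5091, 0.174, 0.0352]
ee_rot: [0.001, 0.138, 0.99, 0.0]
contact_force: [-0.7, -1.2, 4.7]
width: 0.0099
gripper_force: 81.4
```

Emit:
send_rows(
  increments=[
    {"gripper": 1,"linear": [0,0,-0.001],"delta_rot": [0,0,0]},
    {"gripper": 1,"linear": [0,0,-0.002],"delta_rot": [0,0,0]},
    {"gripper": 1,"linear": [0,0,-0.002],"delta_rot": [0,0,0]},
  ],
)

```text
clock: 20.0
position: [0.5079, 0.1738, 0.0317]
ee_rot: [-0.001, 0.138, 0.99, -0.0]
contact_force: [-0.9, 0.2, -2.8]
width: 0.0099
gripper_force: 80.4
```

Emit:
send_rows(
  increments=[
    {"gripper": 1,"linear": [0,0,-0.001],"delta_rot": [0,0,0]},
    {"gripper": 1,"linear": [0,0,-0.002],"delta_rot": [0,0,0]},
    {"gripper": 1,"linear": [0,0,-0.002],"delta_rot": [0,0,0]},
  ],
)

```text
clock: 20.3
position: [0.508, 0.174, 0.0311]
ee_rot: [-0.0, 0.138, 0.99, -0.0]
contact_force: [-3.5, -1.1, 7.5]
width: 0.0095
gripper_force: 81.8
```

Emit:
send_rows(
  increments=[
    {"gripper": 1,"linear": [0,0,-0.001],"delta_rot": [0,0,0]},
    {"gripper": 1,"linear": [0,0,-0.002],"delta_rot": [0,0,0]},
    {"gripper": 1,"linear": [0,0,-0.002],"delta_rot": [0,0,0]},
  ],
)

```text
clock: 20.6
position: [0.5081, 0.174, 0.0311]
ee_rot: [0.0, 0.138, 0.99, 0.0]
contact_force: [-5.4, -2.5, 19.9]
width: 0.0093
gripper_force: 83.5
```

```bash
python3 -c "
from rf import *
s,p,K,W=blob('g7')
c,ex,ey=setup((.5085,.1738),np.radians(-15.9)); f=lambda X,Y,Z:proj(K,W,c+X*ex+Y*ey+[0,0,Z]).round(1).tolist()
for z in(.033,.036,.039,.042): print(z,[f(a,b,z+.003) for a,b in((-.037,-.057),(-.037,.057))])
print('clip inner, bent .1 shifts 3mm',f(0,-.0575,.05),f(0,.0575,.05),f(0,-.0605,.05),f(0,.0605,.05))
for tag in('g4','g5','g6','g7'):
  d=np.load(tag+'.npz'); m=cv2.inRange(cv2.cvtColor(d['p'],cv2.COLOR_BGR2HSV),(15,110,60),(38,255,255))
  print(tag,[(r,(np.where(m[r,110:390])[0]+110)[[0,-1]].tolist()) for r in range(170,276,12) if m[r,110:390].any()])
"
```

```text
g7 [0.5081 0.174  0.0311] [-5.43 -2.55 19.94] w 0.0093 21481.0 [[360, 181], [139, 182], [142, 223], [128, 239], [131, 270], [149, 269], [151, 291], [182, 290], [187, 296], [191, 289], [187, 287], [189, 277], [198, 277], [200, 285], [204, 282], [203, 264], [207, 260], [202, 257], [202, 249], [219, 250], [224, 245], [219, 243], [219, 233], [229, 232], [239, 249], [238, 326], [232, 328], [231, 339], [268, 339], [261, 319], [263, 240], [269, 239], [271, 231], [279, 231], [281, 242], [275, 245], [281, 250], [297, 248], [297, 258], [292, 260], [296, 263], [295, 279], [301, 286], [301, 277], [310, 276], [312, 286], [302, 288], [309, 289], [313, 296], [316, 290], [348, 291], [350, 272], [366, 269], [369, 239], [357, 225]]
0.033 [[138.3, 175.2], [359.1, 175.6]]
0.036 [[136.4, 176.7], [361.0, 177.1]]
0.039 [[134.3, 178.3], [363.0, 178.7]]
0.042 [[132.2, 179.9], [365.0, 180.3]]
clip inner, bent .1 shifts 3mm [135.9, 252.4] [361.2, 252.8] [130.1, 252.4] [367.1, 252.8]
g4 [(170, [145, 354]), (182, [146, 353]), (194, [148, 352]), (206, [149, 350]), (218, [150, 349]), (230, [151, 348]), (242, [153, 347]), (254, [154, 346]), (266, [155, 344])]
g5 [(170, [143, 350]), (182, [144, 349]), (194, [146, 348]), (206, [147, 347]), (218, [137, 357]), (230, [134, 359]), (242, [136, 358]), (254, [152, 342]), (266, [154, 341])]
g6 [(182, [139, 360]), (194, [141, 359]), (206, [142, 357]), (218, [143, 356]), (230, [133, 368]), (242, [130, 370]), (254, [132, 368]), (266, [149, 351])]
g7 [(182, [140, 360]), (194, [141, 359]), (206, [142, 357]), (218, [143, 356]), (230, [136, 361]), (242, [128, 369]), (254, [129, 367]), (266, [131, 366])]
```

Emit:
send_rows(
  increments=[
    {"gripper": 1,"linear": [0,0,0],"delta_rot": [0,0,0]},
    {"gripper": 1,"linear": [0,0,0],"delta_rot": [0,0,0]},
    {"gripper": 1,"linear": [0,0,0],"delta_rot": [0,0,0]},
  ],
)

```text
clock: 20.95
position: [0.5081, 0.174, 0.0311]
ee_rot: [0.0, 0.138, 0.99, 0.0]
contact_force: [-6.2, -2.7, 20.0]
width: 0.0098
gripper_force: 83.5
```

```bash
python3 -c "
from rf import *
a=np.load('s7.npz')['p']; b,_,_=cam('scene')
for p in(a,b):
  q=cv2.resize(p,None,fx=4,fy=4,interpolation=cv2.INTER_CUBIC); m=cv2.inRange(cv2.cvtColor(q,cv2.COLOR_BGR2HSV),(18,110,60),(38,255,255))[480:900,640:1040]
  k=max(cv2.findContours(m,0,2)[0],key=cv2.contourArea); print(cv2.contourArea(k)/16,[ (x/4+[160,120]).round(1).tolist() for x in (k[:,0][k[:,0,0].argmax()],k[:,0][k[:,0,1].argmin()],k[:,0][k[:,0,0].argmin()])])
s=get_state(); print(s['position'],s['contact_force'],s['width'],s['gripper_force'])
"
```

```text
1040.875 [[242.8, 164.0], [212.2, 144.5], [205.8, 167.8]]
938.09375 [[242.8, 164.2], [213.0, 145.0], [209.2, 178.8]]
[0.5081448  0.17402313 0.03108017] [-6.21170781 -2.06368919 20.13192928] 0.009428422356329189 83.48447799682617
```

The lid hasn't moved and the 20 N press is steady, so I hand in the job.

```bash
python3 -c "
from rig import sign_off
print(sign_off())"
```

```text
the job is handed in; nothing more can be done
None
```

I handed the job in at about 21 s: the lid is folded back to its stop, and the refill is pressed home with the fingers still gripping its bridge and holding it down at a steady 20 N. That the clips snapped is inferred from the force drop and the hard stop at seat height. My first grip on the bridge slipped off while I was lowering the refill into the box, so I regripped deeper, and the plate stayed level in the camera measurements.

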